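Draw the hidden bolt of the stock box with a pull hook

TASK

Open the grey stock box: take the pull hook by its handle, reach it into the slot in the front of the box and gently draw the bolt inside towards you, so that the sprung lid pops up. Two like pins hang in the slot, one on the left and one on the right; only one of them belongs to the bolt and the other is fixed, so feel which one gives and never drag hard on one that does not. Then lay the hook flat on the bench again with the lid open, and leave the other things where they are.

Things in the scene. Friction and masses are not known exactly. Their poses are not given: they have to be found in the camera images.
- stock_box: Fixed grey sheet-steel box, 140 deep (its x) x 190 wide (its y) x 121 mm high with its lid. Origin: centre of its underside, on the bench; its x points away from the robot into the box, its y to the left, z up. The front face is at x = -70 mm. Bolt and fixed stub stand hidden inside its slot.
- slot_mouth (a point): Centre of the mouth of the level slot in the box's front face, 52 mm above the bench; axes as the box. The slot is 112 mm wide, 36 mm high (34 to 70 mm above the bench) and 105 mm deep, straight-sided, too low for a gripper, and empty but for two upright round steel pins 8 mm thick, hanging from its roof to 3 mm above its floor: nothing passes under them.
- left_place (a point): Nominal place of the left pin (box y = +20 mm, 69 mm behind the mouth, at mid-height); the pin itself stands within 3 mm of this sideways and 13 mm in depth. It is either the bolt's knob or the fixed stub: which one differs each time and cannot be seen.
- right_place (a point): The same for the right pin (box y = -20 mm). The bolt's knob slides straight towards the slot's mouth by up to 40 mm against about 4 N of friction, stays where it is left, and frees the lid after 10 to 35 mm; the stub does not move at all.
- lid (a joint): Lid on top of the box, hinged along its far edge: 0 shut (held by the bolt), about 0.8 rad when it has sprung open by itself.
- hook: The pull hook (loose, 0.14 kg), origin on its underside below the middle of the handle; its x runs along the shank to the hooked end, its y the way the toe points, z up as it lies. Lies flat on the bench on its square handle.
- hook_handle (a point): Centre of the hook's handle: dark wood, square, 14 mm wide and high, 80 mm long along its x, 7 mm above the bench as it lies; axes as the hook. A brass ferrule follows, then a straight round steel shank 6 mm thick on the same line, whose end is 170 mm ahead of this point (to the toe's axis). The balance point is about 20 mm ahead.
- hook_toe (a point): Centre of the rounded end of the hook's toe: the shank's end is bent square to the left (the hook's +y) into a toe 6 mm thick; this point lies 170 mm ahead of the handle's centre and 13 mm to the left, and the toe ends 3 mm beyond it. All in one plane, level as it lies.
- pliers: Small pliers with red handles, 51 x 134 x 11 mm, lying on the bench; bystander.
- flux_pot: Small white screw jar, 48 mm across, 29 mm high; bystander.
- tin: Round cream tin, 56 mm across, 28 mm high; bystander.
- tweezers: Light steel tweezers, 19 x 163 x 9 mm, lying on the bench; bystander.
- bottle: Amber dropper bottle with black top, 30 mm across, 93 mm high; bystander.
- cutter: Brown-handled graver, 8 x 142 x 8 mm, lying on the bench; bystander.

How it is judged:
By the outcome, as a careful person would: the job done as asked, in the order asked, and still so for the second after the job is handed in, with the robot touching nothing.
It also fails if it takes over 61 s, if anything falls off the work surface, if the arm or the gripper's body presses on something with over 40 N, if the wrist force passes 120 N, or if a joint passes its speed limit or range.

ROBOT

A 7-joint arm with a two-finger parallel gripper is mounted at the origin on a cart in front of the work surface, level with it; the furniture and walls round the work are solid. World frame = base frame: x ahead of the robot, y to its left, z up, the work surface at z = 0. Lengths are in mm, angles in rad, forces in N, time in s.
With the tool pointing down it reaches from about 400 to 850 mm from the base axis. Payload 4.5 kg.
Tool frame: the origin (TCP) lies midway between the tips of the shut fingers; the grasp point (between the pads) lies 19 mm behind it; y points along the fingers, z is the direction in which the jaws open and shut, and the axes are right-handed (so a half turn about y gives the same grasp; the last joint's range is limited). The gripper opens to 85 mm and grips with 20 to 120 N. Pads are 22 mm wide; open, the fingers measure 114 mm over their backs; the gripper's body (76 mm by 85 mm) begins 54 mm behind the grasp point. The pads swing forward as they close: fully open they stand 13 mm farther back than shut.
Start: joints at [1.146, 0.689, -0.195, 1.565, 0.157, 0.902, -0.215], TCP at [276.827, -560.376, 231.317] pointing down, gripper open.
Joint ranges: [-3.01, 3.01], [-0.46, 2.08], [-1.47, 1.51], [0.13, 2.56], [-1, 4.14], [0.04, 2.09], [-2.66, 2.66]. Speed limits (rad/s): [2.57, 2.57, 3.14, 3.14, 3.14, 3.14, 3.14].

INTERFACE

Orientations are given as a unit quaternion [x, y, z, w].
In Python, from station import arm gives the robot as it stands.
- The arm moves only by the tool apply_moves, never from a script. Its argument "moves" is a list of rows, each an object of numbers: "x", "y", "z": the shift along the tool's x, y, z scaled (see below); "rx", "ry", "rz": the turn, a rotation vector about the tool's x, y, z scaled (see below); "grip": the opening, from 0 (shut) to 1 (fully open). A call has 1 to 8 rows; each row is the pose to reach, as a shift and turn from the pose commanded when the call began, along the tool's axes at that moment, turning the shorter way round; what a row does not reach only later rows make up. The controller multiplies each number of a shift by 25 cm and each number of a turn by 180 degrees. A row lasts 1/8 s, in which the tool goes at most 62.5 mm and 10.7 degrees, less where a joint would pass 70% of its speed; a pose out of reach is approached as far as the arm can. A call with a number of a shift or a turn outside -1 to 1 is refused whole. A call with a gripper value outside its range is refused whole. The fingers move at their own pace and stop on an object; "newtons" is the grip in N (left out, the last holds). Time passes only in rows, so rows that repeat a pose let the fingers close. It gives the time, the measured TCP pose, the force and the opening at its end, in the units of the state.
- arm.read_state(): the state, without advancing time (a new reading comes with each control period).
- arm.snapshot(name): name is "scene" or "top"; returns a dict with "color" (400x640x3 uint8, blue, green, red), "fovy" (degrees; the focal length in pixels is half the picture's height over the tangent of half this angle, whatever the lens; pixels are square), "cx", "cy" (the principal point, pixels), "eye" and "rotation" of the camera in the world. Camera axes: x right, y down, z forward; pixel columns grow to the right and rows downward; lengths in mm; the calibration is good to about 2 mm. A picture is of the moment at which its call begins. There is no depth.
- arm.sign_off(): hands the job in, once; it reports no verdict.
The state is a dict: "time": time; "joints": joint angles; "joint_velocities": joint speeds; "tau": joint torques, N m; "ee_pos": TCP position; "ee_rot": TCP orientation; "wrist_force": force on the tool from outside, world axes, zero at the start; "moment": the same for the moment, N m; "finger_gap": opening from 0.0 (shut) to 1.0 (fully open).
Only numpy, scipy, OpenCV 4.12 (cv2) and the standard library are available. Lean on these libraries where they do the work, as an engineer would, in place of code of your own. Each camera call takes 0.05 s, during which the arm holds its last target.

## Working session

There is one attempt and no reset: what is moved stays moved. The work goes in short steps, Python scripts to look and compute and a tool call to move; the robot and the scene stay as the last step left them, time stands still between calls to the robot, and variables do not carry over. Pictures are saved under pics/ and viewed, and the job is handed in when it is done.

Besides the shell and the picture viewer there is one more tool, called after "Emit:" as name([rows], argument=value, ...), one row to a line, values as JSON. apply_moves: Moves the arm, as the interface text tells. Its arguments: {"type":"object","properties":{"moves":{"type":"array"},"newtons":{"type":"number"}},"required":["moves"]}

```bash
ls; mkdir -p pics
python3 - <<'E'
from station import arm
import cv2
s=arm.read_state()
for k in s: print(k,s[k])
for n in("scene","top"):
    p=arm.snapshot(n); cv2.imwrite(f"pics/{n}0.png",p["color"]); print(n,p["fovy"],p["cx"],p["cy"],p["eye"],p["rotation"], [k for k in p])
E
```

```text
pics
time 0.0
joints [ 1.14578857  0.68999427 -0.19451422  1.56639843  0.15732778  0.90250233
 -0.21510024]
joint_velocities [-0.00034717 -0.00263117 -0.0007246   0.00069758 -0.00029325 -0.00051122
  0.00101629]
tau [-1.15942798e-04 -5.39612997e+01 -1.26658984e+00 -1.58538294e+01
  9.10782750e-03  9.50809568e-03 -2.32733180e-05]
ee_pos [ 276.44532292 -559.78107254  230.46315565]
ee_rot [-0.16103969  0.68921429 -0.68793185  0.16062273]
wrist_force [-0.58835184 -0.22367772  1.16368361]
moment [0.0202927  0.0003929  0.01125829]
finger_gap 1.0012275912968691
scene 42.98055636485023 309.4792775234574 198.33415425238428 [-352.99347549  885.30101287  811.15164609] [-0.29028237  0.80323418 -0.48399156  0.19053393] ['color', 'fovy', 'cx', 'cy', 'eye', 'rotation']
top 54.72789040658657 317.15159729508275 201.37234989991276 [ 350.69133961 -141.05650238 1059.32082447] [-0.67261207  0.73229966 -0.0786363   0.07173936] ['color', 'fovy', 'cx', 'cy', 'eye', 'rotation']
```

View pics/scene0.png

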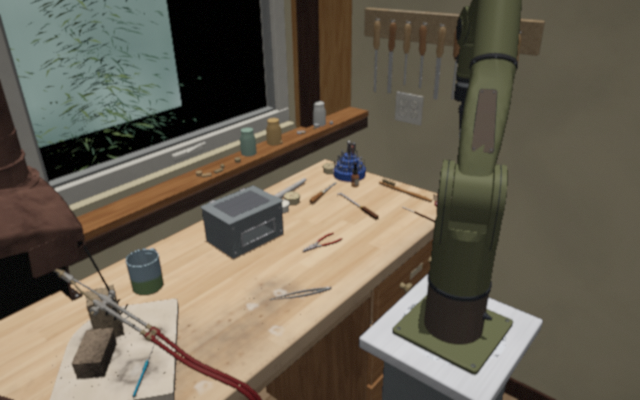

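View pics/top0.png

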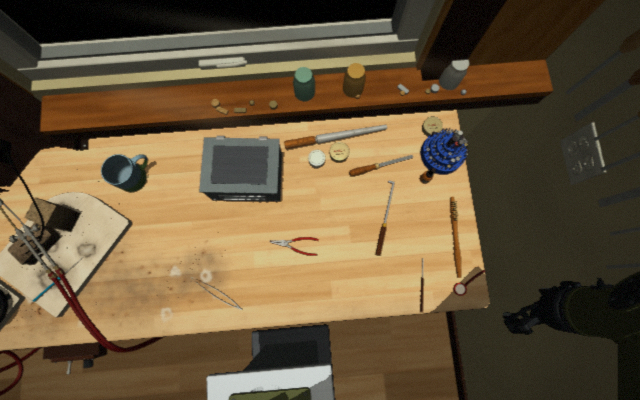

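```bash
cat > h.py <<'E'
import numpy as np, cv2
from scipy.spatial.transform import Rotation as R
from station import arm
def ray(p,u,v):
    f=200/np.tan(np.radians(p["fovy"])/2)
    d=np.array([(u-p["cx"])/f,(v-p["cy"])/f,1.])
    return np.array(p["eye"]),R.from_quat(p["rotation"]).apply(d)
def onz(p,u,v,z):
    e,d=ray(p,u,v); return e+d*(z-e[2])/d[2]
def proj(p,X):
    f=200/np.tan(np.radians(p["fovy"])/2)
    c=R.from_quat(p["rotation"]).inv().apply(np.array(X,float)-np.array(p["eye"]))
    return p["cx"]+f*c[...,0]/c[...,2],p["cy"]+f*c[...,1]/c[...,2]
def crop(p,name,u0,v0,w,h,k):
    c=p["color"][v0:v0+h,u0:u0+w]; cv2.imwrite("pics/"+name,cv2.resize(c,None,fx=k,fy=k,interpolation=cv2.INTER_CUBIC))
E
python3 - <<'E'
from h import *
p=arm.snapshot("top")
crop(p,"hook1.png",360,170,50,95,6)
crop(p,"box1.png",190,125,100,85,7)
s=arm.snapshot("scene")
crop(s,"sc1.png",190,150,250,160,3)
for u,v in [(380,240),(391,183),(241,200)]: print(onz(p,u,v,7))
E
```

```text
[ 455.78129742 -322.80881552    7.        ]
[ 612.83974207 -372.83284082    7.        ]
[599.61273857  50.0640359    7.        ]
```

View pics/hook1.png

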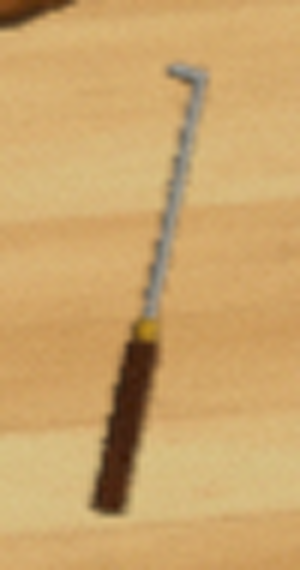

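View pics/box1.png

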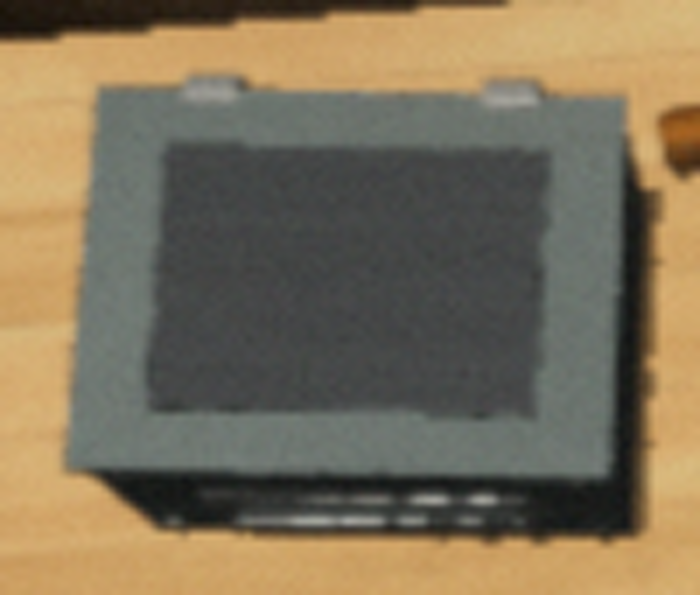

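View pics/sc1.png

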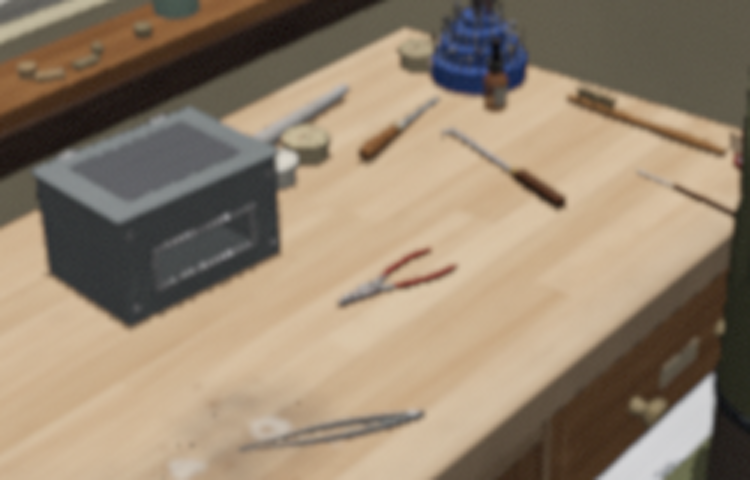

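```bash
cat > m.py <<'E'
from h import *
from scipy.optimize import least_squares
p=arm.snapshot("top"); s=arm.snapshot("scene")
c=np.array([(98,88),(627,98),(610,477),(68,468)])/7+[190,125]-0.5+.5/7
P=[onz(p,u,v,121) for u,v in c]; print(np.round(P,1))
loc=np.array([(70,95),(70,-95),(-70,-95),(-70,95)])
def W(q,l,z):
    a=q[2]; l=np.array(l,float); return np.array([q[0]+l[...,0]*np.cos(a)-l[...,1]*np.sin(a),q[1]+l[...,0]*np.sin(a)+l[...,1]*np.cos(a),np.full(l.shape[:-1],z)]).T
sc=np.array([(35,175),(278,150),(130,322)])  # in sc1 crop x3: near? 
def f(q): 
    u,v=proj(p,W(q,loc,121)); return np.r_[u-c[:,0],v-c[:,1]]
r=least_squares(f,[650,70,0]); print("box",r.x,np.round(f(r.x),2))
u,v=proj(s,np.vstack([W(r.x,loc,121),W(r.x,loc,0)])); print("scene crop px",np.round(np.c_[(u-190+.5)*3,(v-150+.5)*3]))
h=lambda a,b:(a/6+360-.42,b/6+170-.42)
for n,q in dict(butt=(108,508),ferr=(148,325),bend=(203,75),toe=(170,69)).items(): print(n,onz(p,*h(*q),7 if n!='butt' else 7))
S=arm.read_state(); print(R.from_quat(S["ee_rot"]).as_matrix().round(3))
E
python3 m.py
```

```text
[[746.6 118.3 121. ]
 [726.3 -75.5 121. ]
 [583.7 -60.3 121. ]
 [603.4 132.2 121. ]]
box [ 6.64852164e+02  2.86797063e+01 -1.02500248e-01] [ 0.89 -0.94 -0.69  0.74  0.82  0.63 -0.64 -0.66]
scene crop px [[ 35. 172.]
 [190. 109.]
 [278. 152.]
 [119. 222.]
 [ 49. 278.]
 [199. 210.]
 [284. 258.]
 [132. 333.]]
butt [ 417.973812   -311.67925744    7.        ]
ferr [ 499.29600271 -339.79541277    7.        ]
bend [ 614.9244035  -379.94360315    7.        ]
toe [ 619.13248853 -364.86292912    7.        ]
[[-0.897 -0.     0.443]
 [-0.443  0.    -0.897]
 [ 0.    -1.    -0.001]]
```

```bash
cat >> m.py <<'E'
print("---")
q=r.x
sl=np.array([(-70,56),(-70,-56)])
for z in (34,70):
    X=W(q,sl,z); u,v=proj(s,X); print(z,np.round(np.c_[(u-225+.5)*8,(v-205+.5)*8]))
X=np.vstack([W(q,np.array([(-70,95),(-70,-95)]),0)]);u,v=proj(s,X); print(np.round(np.c_[(u-225+.5)*8,(v-205+.5)*8]))
crop(s,"slot.png",225,205,65,55,8)
E
python3 m.py | sed -n '/---/,$p'
```

```text
---
34 [[152. 325.]
 [393. 208.]]
70 [[143. 238.]
 [388. 124.]]
[[ 71. 449.]
 [477. 247.]]
```

View pics/slot.png

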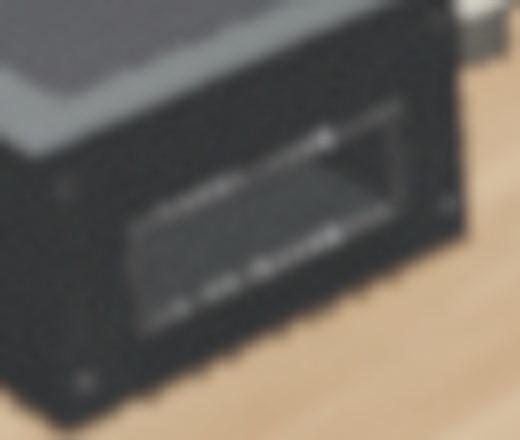

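```bash
cat > g.py <<'E'
from h import *
def delta(target,yaw_z=None,ref=None):
    "target TCP world; yaw_z = wanted world angle (deg) of tool z axis; ref=(pos,quat) commanded"
    S=arm.read_state(); pos=np.array(S["ee_pos"]); M=R.from_quat(S["ee_rot"])
    if ref is not None: pos=np.array(ref)
    d=M.inv().apply(np.array(target)-pos)/250
    out=[d.round(3)]
    if yaw_z is not None:
        a=np.radians(yaw_z); z=np.array([np.cos(a),np.sin(a),0]); y=np.array([0,0,-1.]); x=np.cross(y,z)
        T=R.from_matrix(np.c_[x,y,z]); out.append(((M.inv()*T).as_rotvec(degrees=True)/180).round(4))
    print(*out)
def st():
    S=arm.read_state(); m=R.from_quat(S["ee_rot"]).as_matrix()
    print("t",S["time"],"pos",np.round(S["ee_pos"],1),"zyaw",np.degrees(np.arctan2(m[1,2],m[0,2])).round(2),"F",np.round(S["wrist_force"],2),"gap",round(S["finger_gap"],3),"j",np.round(S["joints"],2))
E
python3 -c "
from g import *
delta((466.3,-328.5,80),-109.1,(276.8,-560.4,231.3))"
```

```text
[-1.09   0.605 -0.496] [1.000e-04 2.522e-01 0.000e+00]
```

Emit:
apply_moves([
  {"x":-0.95,"y":0.45,"z":-0.43,"ry":0.252,"grip":1},
  {"x":-0.95,"y":0.45,"z":-0.43,"ry":0.252,"grip":1},
  {"x":-0.95,"y":0.45,"z":-0.43,"ry":0.252,"grip":1},
  {"x":-0.95,"y":0.45,"z":-0.43,"ry":0.252,"grip":1},
  {"x":-0.95,"y":0.45,"z":-0.43,"ry":0.252,"grip":0.5},
  {"x":-0.95,"y":0.45,"z":-0.43,"ry":0.252,"grip":0.5},
  {"x":-0.95,"y":0.45,"z":-0.43,"ry":0.252,"grip":0.5},
])

```text
schema error: expected keys x, y, z, rx, ry, rz, grip
```

```bash
python3 -c "
from g import *
st();delta((466.3,-328.5,40),-109.1)
p=arm.snapshot('top'); cv2.imwrite('pics/t1.png',p['color'])"
```

```text
t 0.4 pos [ 276.8 -560.3  231.2] zyaw -63.71 F [ 0.02 -0.15  0.36] gap 0.999 j [ 1.15  0.69 -0.19  1.57  0.16  0.9  -0.22]
[-1.09   0.765 -0.495] [1.000e-04 2.522e-01 0.000e+00]
```

View pics/t1.png

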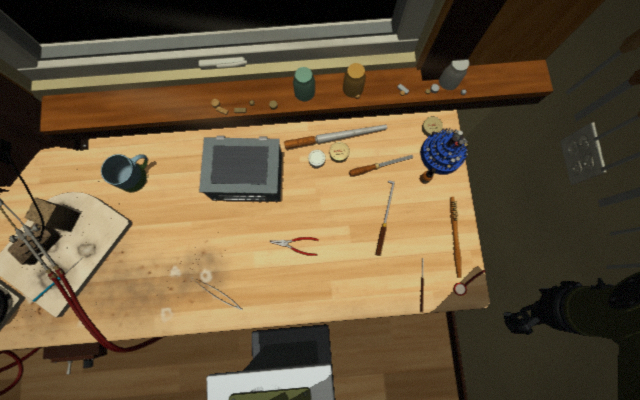

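All keys are needed; nothing moved. The picture is unchanged: hook handle near (380,240), box at (241,167).

Emit:
apply_moves([
  {"x":-0.2,"y":0.0,"z":-0.1,"rx":0,"ry":0.05,"rz":0,"grip":1},
  {"x":-0.45,"y":0.1,"z":-0.2,"rx":0,"ry":0.11,"rz":0,"grip":1},
  {"x":-0.7,"y":0.25,"z":-0.3,"rx":0,"ry":0.17,"rz":0,"grip":1},
  {"x":-0.9,"y":0.4,"z":-0.4,"rx":0,"ry":0.22,"rz":0,"grip":0.6},
  {"x":-0.98,"y":0.5,"z":-0.45,"rx":0,"ry":0.252,"rz":0,"grip":0.6},
  {"x":-0.98,"y":0.55,"z":-0.45,"rx":0,"ry":0.252,"rz":0,"grip":0.6},
  {"x":-0.98,"y":0.55,"z":-0.45,"rx":0,"ry":0.252,"rz":0,"grip":0.6},
])

```text
time: 1.32
ee_pos: [446.0, -351.1, 93.1]
ee_rot: [-0.116, -0.697, 0.697, 0.118]
wrist_force: [-1.3, -0.1, 0.4]
finger_gap: 0.599
```

```bash
python3 -c "
from g import *
st();delta((466.3,-328.5,40),-109.1)
p=arm.snapshot('top'); crop(p,'t2.png',340,160,120,110,6)"
```

```text
t 1.325 pos [ 446.  -351.1   93.1] zyaw -109.04 F [-1.29 -0.1   0.38] gap 0.599 j [ 0.55  0.82  0.05  1.86 -0.08  0.47 -1.24]
[-0.048  0.212 -0.112] [-0.0001  0.0004  0.0006]
```

View pics/t2.png

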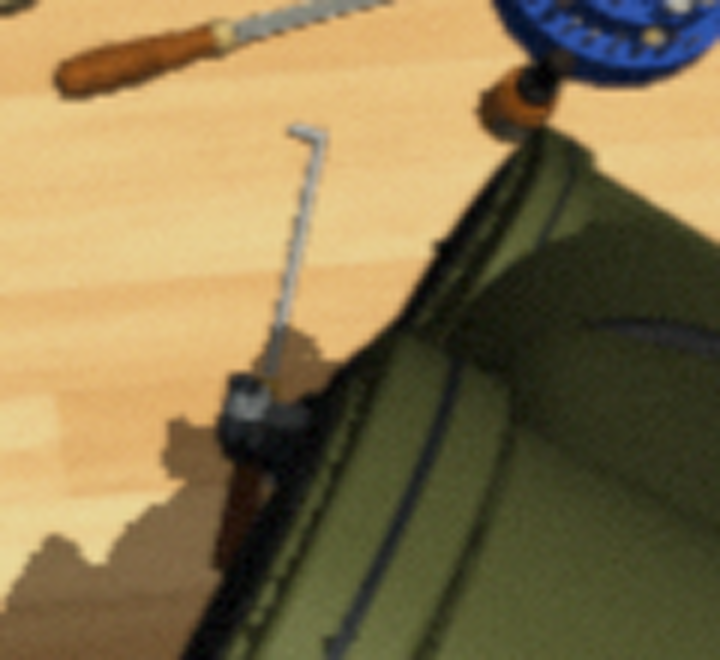

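The hook lies untouched, the gripper hovering to the right of its handle. Going over the handle, then down.

Emit:
apply_moves([
  {"x":-0.048,"y":0.1,"z":-0.112,"rx":0,"ry":0,"rz":0,"grip":0.6},
  {"x":-0.048,"y":0.2,"z":-0.112,"rx":0,"ry":0,"rz":0,"grip":0.6},
  {"x":-0.048,"y":0.2,"z":-0.112,"rx":0,"ry":0,"rz":0,"grip":0.6},
])

```text
time: 1.75
ee_pos: [465.8, -329.8, 43.7]
ee_rot: [-0.117, -0.697, 0.697, 0.118]
wrist_force: [-0.6, 0.1, 0.8]
finger_gap: 0.602
```

```bash
python3 -c "
from g import *
st();delta((466.3,-328.5,3),-109.1)
p=arm.snapshot('top'); crop(p,'t3.png',350,170,90,95,7)
p=arm.snapshot('scene'); crop(p,'s3.png',310,150,130,100,6)"
```

```text
t 1.75 pos [ 465.8 -329.8   43.7] zyaw -109.19 F [-0.61  0.11  0.83] gap 0.602 j [ 0.51  0.9   0.05  1.86 -0.1   0.38 -1.27]
[-0.     0.163 -0.006] [-0.0002 -0.0005  0.0004]
```

View pics/t3.png

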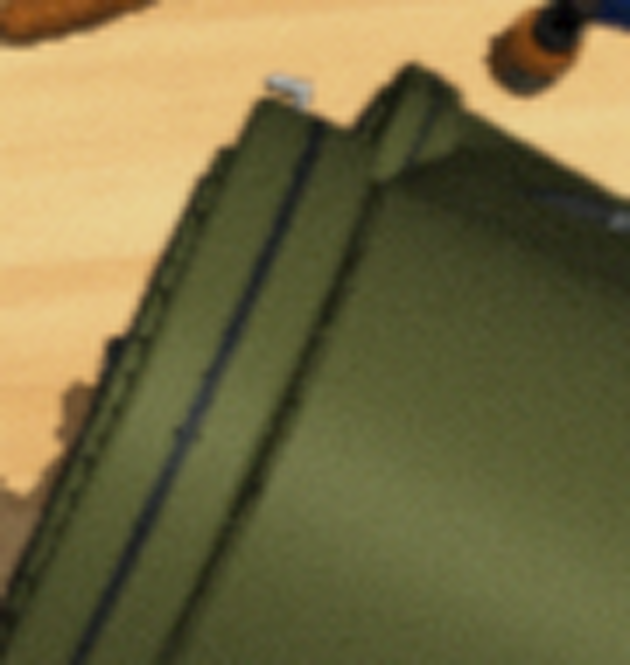

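View pics/s3.png

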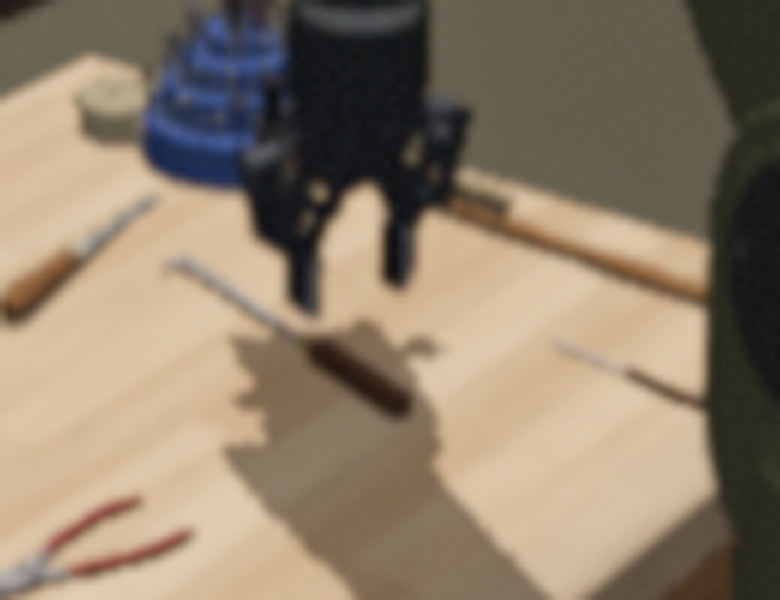

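The fingers straddle the handle's line; descend and close.

Emit:
apply_moves([
  {"x":0,"y":0.08,"z":-0.006,"rx":0,"ry":0,"rz":0,"grip":0.6},
  {"x":0,"y":0.14,"z":-0.006,"rx":0,"ry":0,"rz":0,"grip":0.6},
  {"x":0,"y":0.158,"z":-0.006,"rx":0,"ry":0,"rz":0,"grip":0.4},
  {"x":0,"y":0.158,"z":-0.006,"rx":0,"ry":0,"rz":0,"grip":0.25},
  {"x":0,"y":0.158,"z":-0.006,"rx":0,"ry":0,"rz":0,"grip":0.1},
  {"x":0,"y":0.158,"z":-0.006,"rx":0,"ry":0,"rz":0,"grip":0},
  {"x":0,"y":0.158,"z":-0.006,"rx":0,"ry":0,"rz":0,"grip":0},
  {"x":0,"y":0.158,"z":-0.006,"rx":0,"ry":0,"rz":0,"grip":0},
], newtons=70)

```text
time: 2.85
ee_pos: [467.9, -327.5, 5.0]
ee_rot: [-0.118, -0.697, 0.698, 0.117]
wrist_force: [-0.5, -0.1, 5.9]
finger_gap: 0.133
```

```bash
python3 -c "
from g import *
st()
p=arm.snapshot('scene'); crop(p,'s4.png',310,150,130,100,6)"
```

```text
t 2.85 pos [ 467.9 -327.5    5. ] zyaw -109.08 F [-0.47 -0.05  5.93] gap 0.133 j [ 0.51  0.97  0.04  1.87 -0.11  0.31 -1.27]
```

View pics/s4.png

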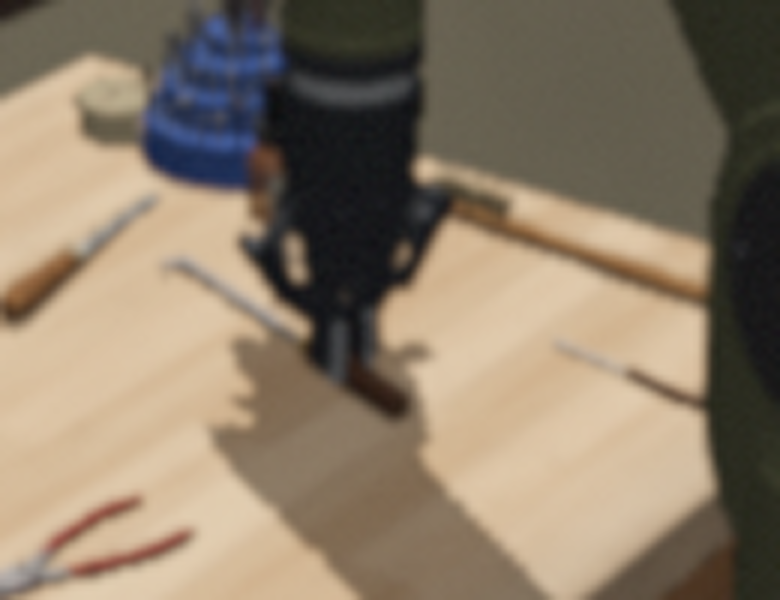

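Emit:
apply_moves([
  {"x":0,"y":-0.04,"z":0,"rx":0,"ry":0,"rz":0,"grip":0},
  {"x":0,"y":-0.16,"z":0,"rx":0,"ry":0,"rz":0,"grip":0},
  {"x":0,"y":-0.3,"z":0,"rx":0,"ry":0,"rz":0,"grip":0},
  {"x":0,"y":-0.4,"z":0,"rx":0,"ry":0,"rz":0,"grip":0},
  {"x":0,"y":-0.4,"z":0,"rx":0,"ry":0,"rz":0,"grip":0},
])

```text
time: 3.52
ee_pos: [468.9, -327.7, 106.2]
ee_rot: [-0.118, -0.697, 0.698, 0.116]
wrist_force: [0.8, 0.8, -0.5]
finger_gap: 0.135
```

```bash
python3 -c "
from g import *
st(); delta((414.4,7.7,100),-95.87)
p=arm.snapshot('scene'); crop(p,'s5.png',310,120,130,130,5)
p=arm.snapshot('top'); crop(p,'t5.png',340,130,120,130,5)"
```

```text
t 3.525 pos [ 468.9 -327.7  106.2] zyaw -109.06 F [ 0.82  0.78 -0.48] gap 0.135 j [ 0.49  0.8   0.07  1.84 -0.1   0.5  -1.28]
[ 0.644  0.021 -1.197] [-0.0004 -0.0733 -0.0013]
```

View pics/s5.png

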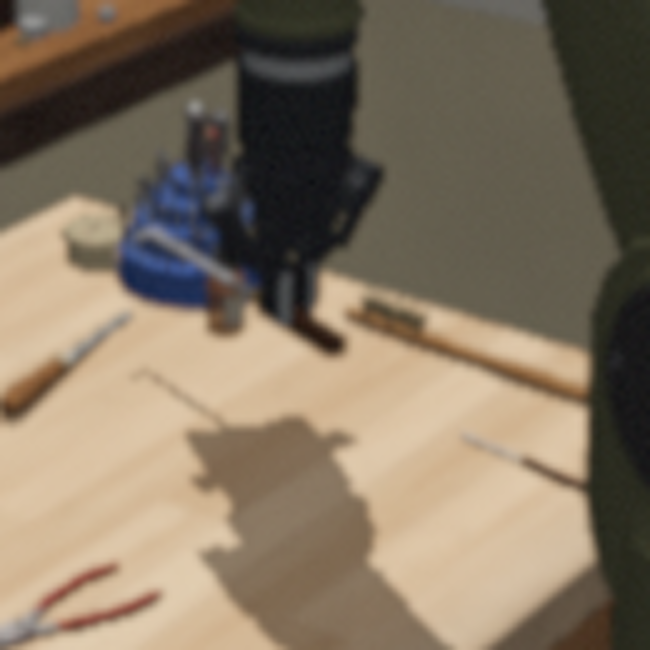

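View pics/t5.png

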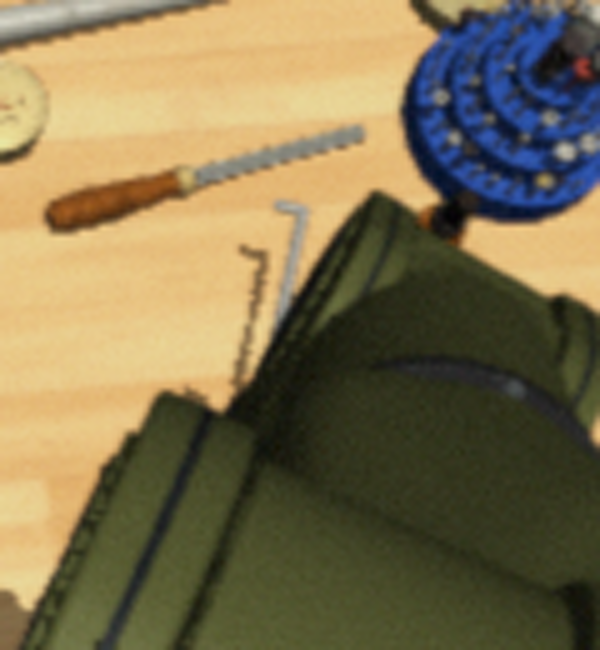

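The hook is lifted and level; its toe and shadow are visible. Carry it over in front of the box.

Emit:
apply_moves([
  {"x":0.1,"y":0,"z":-0.1,"rx":0,"ry":-0.01,"rz":0,"grip":0},
  {"x":0.22,"y":0,"z":-0.3,"rx":0,"ry":-0.03,"rz":0,"grip":0},
  {"x":0.36,"y":0,"z":-0.52,"rx":0,"ry":-0.05,"rz":0,"grip":0},
  {"x":0.5,"y":0,"z":-0.74,"rx":0,"ry":-0.073,"rz":0,"grip":0},
  {"x":0.6,"y":0,"z":-0.9,"rx":0,"ry":-0.073,"rz":0,"grip":0},
  {"x":0.64,"y":0,"z":-0.98,"rx":0,"ry":-0.073,"rz":0,"grip":0},
  {"x":0.64,"y":0,"z":-1,"rx":0,"ry":-0.073,"rz":0,"grip":0},
])

```text
time: 4.5
ee_pos: [397.2, -36.8, 103.5]
ee_rot: [0.034, 0.706, -0.706, -0.036]
wrist_force: [0.3, -0.9, -1.0]
finger_gap: 0.139
```

```bash
python3 -c "
from g import *
st(); delta((414.4,7.7,60),-95.87)"
```

```text
t 4.5 pos [397.2 -36.8 103.5] zyaw -95.73 F [ 0.3  -0.95 -0.97] gap 0.139 j [-0.04  0.7   0.03  2.34 -0.2   0.11 -1.49]
[-0.051  0.174 -0.184] [0.0001 0.0008 0.0008]
```

Emit:
apply_moves([
  {"x":-0.03,"y":0.05,"z":-0.1,"rx":0,"ry":0,"rz":0,"grip":0},
  {"x":-0.05,"y":0.15,"z":-0.184,"rx":0,"ry":0,"rz":0,"grip":0},
  {"x":-0.05,"y":0.21,"z":-0.184,"rx":0,"ry":0,"rz":0,"grip":0},
  {"x":-0.05,"y":0.21,"z":-0.184,"rx":0,"ry":0,"rz":0,"grip":0},
])

```text
time: 5.0
ee_pos: [419.6, 5.1, 53.9]
ee_rot: [-0.034, -0.706, 0.707, 0.04]
wrist_force: [-0.4, 0.4, -0.8]
finger_gap: 0.14
```

```bash
python3 -c "
from g import *
st(); delta((414.4,7.7,50),-95.87)
p=arm.snapshot('scene'); crop(p,'s6.png',200,170,130,100,6)
p=arm.snapshot('top'); crop(p,'t6.png',190,130,130,130,5)"
```

```text
t 5.0 pos [419.6   5.1  53.9] zyaw -96.0 F [-0.37  0.39 -0.85] gap 0.14 j [-0.15  0.82  0.04  2.3  -0.78  0.04 -1.02]
[ 0.022  0.016 -0.008] [-0.0005 -0.0007  0.0025]
```

View pics/s6.png

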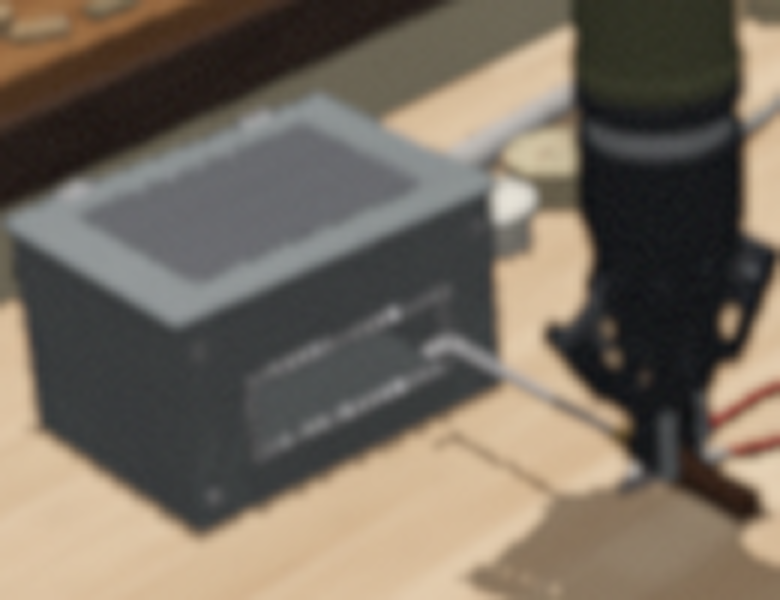

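View pics/t6.png

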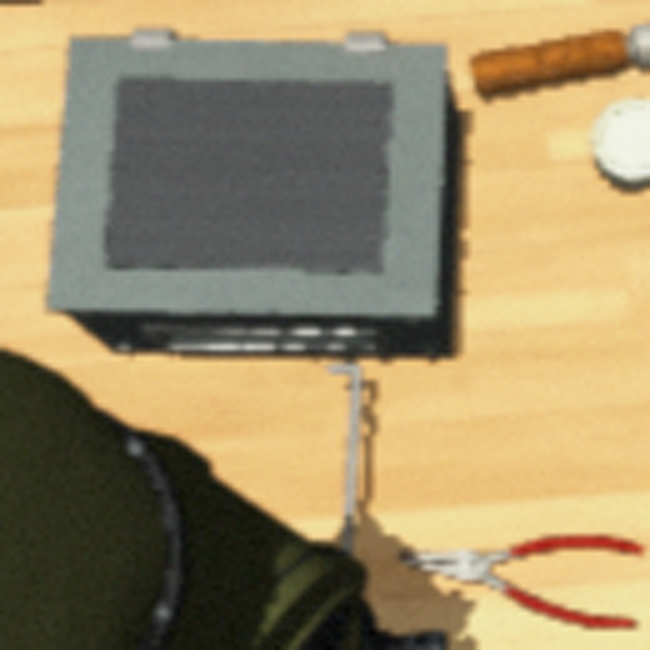

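```bash
python3 -c "
from g import *
p=arm.snapshot('top'); s=arm.snapshot('scene')
from scipy.optimize import least_squares
ut=np.array((357,370))/5+(190,130)-.4; us=np.array((448,340))/6+(200,170)-.42
f=lambda X: np.r_[np.array(proj(p,X))-ut,np.array(proj(s,X))-us]
r=least_squares(f,[575,0,52]); X=r.x; print(X,r.fun)
c=np.array([664.9,28.7]);a=-.1025;d=np.array([np.cos(a),np.sin(a)]);e=np.array([-np.sin(a),np.cos(a)])
print('box frame bend depth',(X[:2]-c)@d+70,'y',(X[:2]-c)@e)
S=arm.read_state();T=S['ee_pos'][:2]; print('tcp depth+157',(T-c)@d+70+157,'y',(T-c)@e)
print(R.from_quat(S['ee_rot']).as_matrix().round(3))
"
```

```text
[574.31068249 -10.78352743  58.17344923] [-0.31193624 -0.36112675  0.51568634  0.11886766]
box frame bend depth -16.07387828914986 y -48.54545150810026
tcp depth+157 -15.265480215757748 y -48.54099227446966
[[-0.994 -0.008 -0.105]
 [ 0.105 -0.    -0.994]
 [ 0.008 -1.     0.001]]
```

Toe is at box y ≈ -48.5, depth -16, height 58. Entering the right-hand channel.

Emit:
apply_moves([
  {"x":0,"y":0.014,"z":-0.008,"rx":0,"ry":0,"rz":0,"grip":0},
  {"x":-0.04,"y":0.014,"z":-0.008,"rx":0,"ry":0,"rz":0,"grip":0},
  {"x":-0.08,"y":0.014,"z":-0.008,"rx":0,"ry":0,"rz":0,"grip":0},
  {"x":-0.12,"y":0.014,"z":-0.008,"rx":0,"ry":0,"rz":0,"grip":0},
  {"x":-0.17,"y":0.014,"z":-0.008,"rx":0,"ry":0,"rz":0,"grip":0},
  {"x":-0.22,"y":0.014,"z":-0.008,"rx":0,"ry":0,"rz":0,"grip":0},
  {"x":-0.25,"y":0.014,"z":-0.008,"rx":0,"ry":0,"rz":0,"grip":0},
  {"x":-0.25,"y":0.014,"z":-0.008,"rx":0,"ry":0,"rz":0,"grip":0},
])

```text
time: 6.2
ee_pos: [481.7, 1.7, 51.3]
ee_rot: [-0.034, -0.706, 0.706, 0.039]
wrist_force: [-1.0, -0.6, -0.4]
finger_gap: 0.135
```

```bash
cat >> g.py <<'E'
def bx():
    c=np.array([664.9,28.7]);a=-.1025;d=np.array([np.cos(a),np.sin(a)]);e=np.array([-np.sin(a),np.cos(a)])
    S=arm.read_state();T=S['ee_pos'][:2];F=S['wrist_force']
    print('t',S['time'],'depth',((T-c)@d+227).round(1),'y',((T-c)@e).round(1),'z',S['ee_pos'][2].round(1),'F box',(F[:2]@d).round(2),(F[:2]@e).round(2),F[2].round(2),'M',np.round(S['moment'],2),'gap',round(S['finger_gap'],3))
E
python3 -c "
from g import *
st();bx()
s=arm.snapshot('scene'); crop(s,'s7.png',200,170,130,100,6)"
```

```text
t 6.2 pos [481.7   1.7  51.3] zyaw -95.91 F [-0.98 -0.65 -0.4 ] gap 0.135 j [-0.24  0.86  0.24  2.13 -0.82  0.25 -0.96]
t 6.2 depth 47.6 y -45.6 z 51.3 F box -0.91 -0.75 -0.4 M [ 0.04 -0.   -0.03] gap 0.135
```

View pics/s7.png

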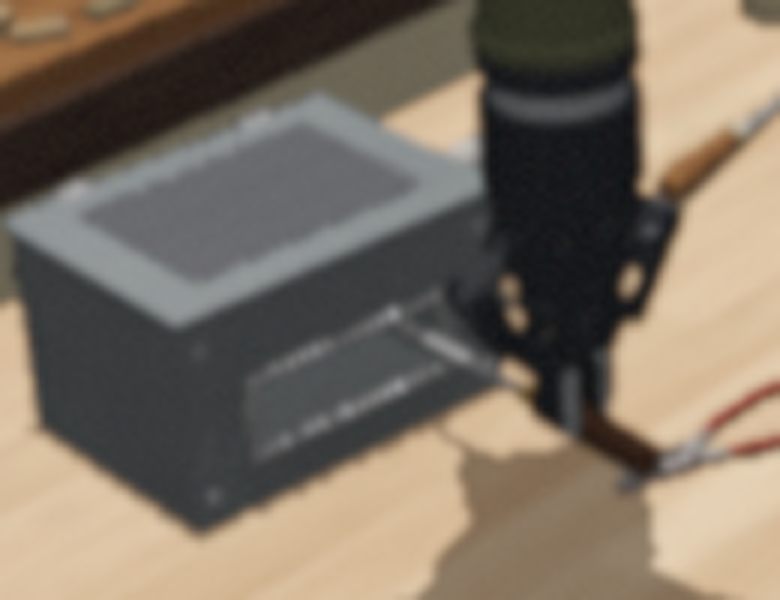

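The shank is inside the slot, no contact. Continue.

Emit:
apply_moves([
  {"x":-0.03,"y":0,"z":0.003,"rx":0,"ry":0,"rz":0,"grip":0},
  {"x":-0.06,"y":0,"z":0.003,"rx":0,"ry":0,"rz":0,"grip":0},
  {"x":-0.09,"y":0,"z":0.003,"rx":0,"ry":0,"rz":0,"grip":0},
  {"x":-0.12,"y":0,"z":0.003,"rx":0,"ry":0,"rz":0,"grip":0},
  {"x":-0.15,"y":0,"z":0.003,"rx":0,"ry":0,"rz":0,"grip":0},
  {"x":-0.18,"y":0,"z":0.003,"rx":0,"ry":0,"rz":0,"grip":0},
  {"x":-0.19,"y":0,"z":0.003,"rx":0,"ry":0,"rz":0,"grip":0},
  {"x":-0.19,"y":0,"z":0.003,"rx":0,"ry":0,"rz":0,"grip":0},
])

```text
time: 7.25
ee_pos: [528.2, -3.9, 50.9]
ee_rot: [-0.034, -0.706, 0.706, 0.039]
wrist_force: [-1.6, -0.4, -1.6]
finger_gap: 0.138
```

```bash
python3 -c "
from g import *
bx()"
```

```text
t 7.25 depth 94.4 y -46.4 z 50.9 F box -1.56 -0.55 -1.57 M [ 0.03  0.09 -0.01] gap 0.138
```

Emit:
apply_moves([
  {"x":0,"y":0,"z":-0.014,"rx":0,"ry":0,"rz":0,"grip":0},
  {"x":0,"y":0,"z":-0.028,"rx":0,"ry":0,"rz":0,"grip":0},
  {"x":0,"y":0,"z":-0.04,"rx":0,"ry":0,"rz":0,"grip":0},
  {"x":0,"y":0,"z":-0.04,"rx":0,"ry":0,"rz":0,"grip":0},
])

```text
time: 7.75
ee_pos: [529.3, 6.6, 51.0]
ee_rot: [0.034, 0.706, -0.706, -0.039]
wrist_force: [-0.8, 0.7, -0.5]
finger_gap: 0.135
```

```bash
python3 -c "
from g import *
bx()"
```

```text
t 7.75 depth 94.3 y -35.9 z 51.0 F box -0.82 0.58 -0.53 M [-0.03  0.02 -0.01] gap 0.135
```

No contact, so the toe is past the pin. On to the left in small steps until the shank nears the pin.

Emit:
apply_moves([
  {"x":0,"y":0,"z":-0.008,"rx":0,"ry":0,"rz":0,"grip":0},
  {"x":0,"y":0,"z":-0.016,"rx":0,"ry":0,"rz":0,"grip":0},
  {"x":0,"y":0,"z":-0.022,"rx":0,"ry":0,"rz":0,"grip":0},
  {"x":0,"y":0,"z":-0.022,"rx":0,"ry":0,"rz":0,"grip":0},
])

```text
time: 8.25
ee_pos: [529.9, 11.7, 51.0]
ee_rot: [-0.034, -0.706, 0.706, 0.039]
wrist_force: [-0.7, 0.5, -1.0]
finger_gap: 0.138
```

```bash
python3 -c "
from g import *
bx()"
```

```text
t 8.25 depth 94.4 y -30.7 z 51.0 F box -0.71 0.39 -1.03 M [-0.02 -0.   -0.02] gap 0.138
```

Emit:
apply_moves([
  {"x":0.008,"y":0,"z":0,"rx":0,"ry":0,"rz":0,"grip":0},
  {"x":0.016,"y":0,"z":0,"rx":0,"ry":0,"rz":0,"grip":0},
  {"x":0.024,"y":0,"z":0,"rx":0,"ry":0,"rz":0,"grip":0},
  {"x":0.024,"y":0,"z":0,"rx":0,"ry":0,"rz":0,"grip":0},
])

```text
time: 8.75
ee_pos: [523.6, 12.1, 51.1]
ee_rot: [-0.034, -0.706, 0.706, 0.039]
wrist_force: [0.3, -0.5, -1.5]
finger_gap: 0.137
```

```bash
python3 -c "
from g import *
bx()"
```

```text
t 8.75 depth 88.2 y -31.0 z 51.1 F box 0.4 -0.46 -1.52 M [ 0.04  0.03 -0.03] gap 0.137
```

Emit:
apply_moves([
  {"x":0.006,"y":0,"z":0,"rx":0,"ry":0,"rz":0,"grip":0},
  {"x":0.012,"y":0,"z":0,"rx":0,"ry":0,"rz":0,"grip":0},
  {"x":0.012,"y":0,"z":0,"rx":0,"ry":0,"rz":0,"grip":0},
])

```text
time: 9.12
ee_pos: [520.8, 12.4, 51.1]
ee_rot: [-0.034, -0.706, 0.706, 0.039]
wrist_force: [-0.0, 0.8, -1.1]
finger_gap: 0.133
```

Emit:
apply_moves([
  {"x":0.006,"y":0,"z":0,"rx":0,"ry":0,"rz":0,"grip":0},
  {"x":0.012,"y":0,"z":0,"rx":0,"ry":0,"rz":0,"grip":0},
  {"x":0.012,"y":0,"z":0,"rx":0,"ry":0,"rz":0,"grip":0},
])

```text
time: 9.5
ee_pos: [520.3, 12.5, 51.5]
ee_rot: [-0.036, -0.706, 0.706, 0.038]
wrist_force: [5.4, -0.7, -2.4]
finger_gap: 0.137
```

```bash
python3 -c "
from g import *
bx()"
```

```text
t 9.5 depth 84.8 y -31.0 z 51.5 F box 5.4 -0.14 -2.42 M [-0.03 -1.01  0.01] gap 0.137
```

Emit:
apply_moves([
  {"x":0.006,"y":0,"z":0,"rx":0,"ry":0,"rz":0,"grip":0},
  {"x":0.006,"y":0,"z":0,"rx":0,"ry":0,"rz":0,"grip":0},
])

```text
time: 9.75
ee_pos: [520.2, 12.4, 51.7]
ee_rot: [-0.036, -0.706, 0.707, 0.037]
wrist_force: [6.8, 0.6, -2.2]
finger_gap: 0.136
```

```bash
python3 -c "
from g import *
bx()"
```

```text
t 9.75 depth 84.7 y -31.0 z 51.7 F box 6.71 1.33 -2.17 M [ 0.01 -1.45 -0.02] gap 0.136
```

Emit:
apply_moves([
  {"x":0.005,"y":0,"z":0,"rx":0,"ry":0,"rz":0,"grip":0},
  {"x":0.005,"y":0,"z":0,"rx":0,"ry":0,"rz":0,"grip":0},
  {"x":0.005,"y":0,"z":0,"rx":0,"ry":0,"rz":0,"grip":0},
])

```text
time: 10.12
ee_pos: [520.1, 12.4, 51.9]
ee_rot: [-0.037, -0.706, 0.707, 0.036]
wrist_force: [8.3, -0.2, -2.6]
finger_gap: 0.134
```

```bash
python3 -c "
from g import *
bx()"
```

```text
t 10.125 depth 84.6 y -31.0 z 51.9 F box 8.24 0.69 -2.61 M [ 0.01 -1.68  0.05] gap 0.134
```

The right pin takes over 8 N without giving: it is the stub. Unhook and try the left one, without leaving the slot.

Emit:
apply_moves([
  {"x":-0.03,"y":0,"z":0,"rx":0,"ry":0,"rz":0,"grip":0},
  {"x":-0.055,"y":0,"z":0,"rx":0,"ry":0,"rz":0,"grip":0},
  {"x":-0.055,"y":0,"z":0.02,"rx":0,"ry":0,"rz":0,"grip":0},
  {"x":-0.055,"y":0,"z":0.045,"rx":0,"ry":0,"rz":0,"grip":0},
  {"x":-0.055,"y":0,"z":0.062,"rx":0,"ry":0,"rz":0,"grip":0},
  {"x":-0.055,"y":0,"z":0.062,"rx":0,"ry":0,"rz":0,"grip":0},
])

```text
time: 10.88
ee_pos: [527.0, -4.6, 51.1]
ee_rot: [-0.034, -0.706, 0.706, 0.04]
wrist_force: [0.6, -0.1, -1.9]
finger_gap: 0.135
```

```bash
python3 -c "
from g import *
bx();st();delta(arm.read_state()['ee_pos'],-95.87)"
```

```text
t 10.875 depth 93.2 y -47.2 z 51.1 F box 0.56 -0.01 -1.94 M [0.   0.02 0.03] gap 0.135
t 10.875 pos [527.   -4.6  51.1] zyaw -96.01 F [ 0.56 -0.07 -1.94] gap 0.135 j [-0.28  0.9   0.34  2.   -0.77  0.39 -1.  ]
[0. 0. 0.] [-0.0002 -0.0008  0.0025]
```

Emit:
apply_moves([
  {"x":0.05,"y":0,"z":0,"rx":0,"ry":0,"rz":0,"grip":0},
  {"x":0.11,"y":0,"z":0,"rx":0,"ry":0,"rz":0,"grip":0},
  {"x":0.18,"y":0,"z":0,"rx":0,"ry":0,"rz":0,"grip":0},
  {"x":0.225,"y":0,"z":0,"rx":0,"ry":0,"rz":0,"grip":0},
  {"x":0.225,"y":0,"z":-0.05,"rx":0,"ry":0,"rz":0,"grip":0},
  {"x":0.225,"y":0,"z":-0.11,"rx":0,"ry":0,"rz":0,"grip":0},
  {"x":0.225,"y":0,"z":-0.163,"rx":0,"ry":0,"rz":0,"grip":0},
  {"x":0.225,"y":0,"z":-0.163,"rx":0,"ry":0,"rz":0,"grip":0},
])

```text
time: 11.88
ee_pos: [476.0, 44.7, 51.2]
ee_rot: [0.033, 0.706, -0.706, -0.038]
wrist_force: [0.4, -0.6, -1.2]
finger_gap: 0.139
```

```bash
python3 -c "
from g import *
bx();st()
s=arm.snapshot('scene'); crop(s,'s8.png',200,170,130,100,6)
s=arm.snapshot('top'); crop(s,'t8.png',190,130,130,130,5)"
```

```text
t 11.875 depth 37.5 y -3.4 z 51.2 F box 0.44 -0.56 -1.23 M [0.01 0.05 0.03] gap 0.139
t 11.875 pos [476.   44.7  51.2] zyaw -95.72 F [ 0.38 -0.61 -1.23] gap 0.139 j [-0.34  0.86  0.24  2.14 -0.85  0.25 -1.01]
```

View pics/s8.png

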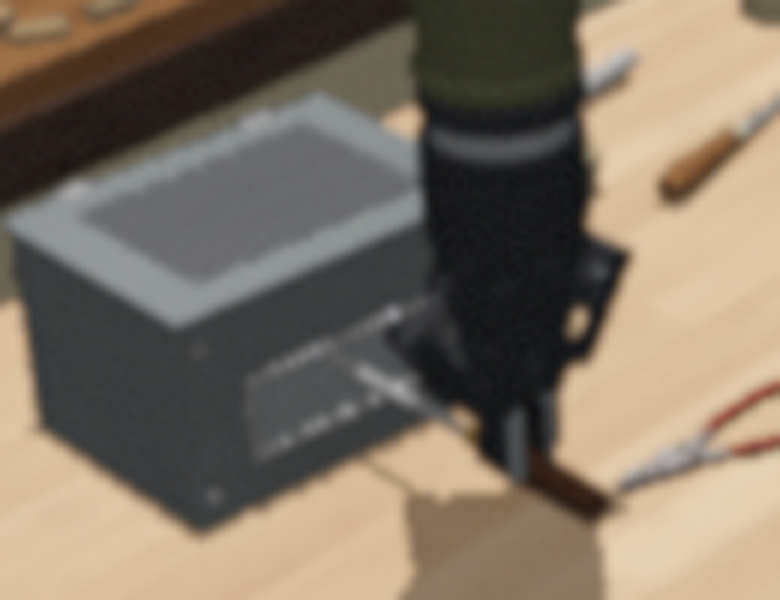

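View pics/t8.png

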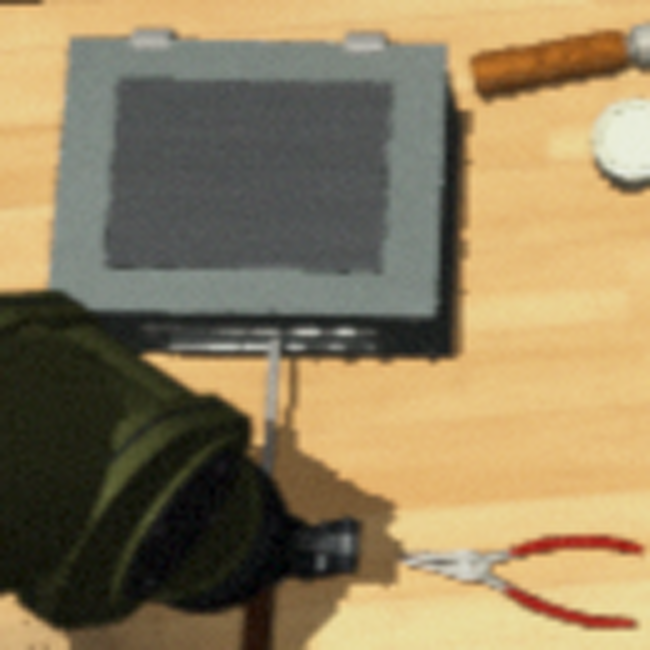

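Emit:
apply_moves([
  {"x":0,"y":0,"z":0.01,"rx":0,"ry":0,"rz":0,"grip":0},
  {"x":0,"y":0,"z":0.01,"rx":0,"ry":0,"rz":0,"grip":0},
])

```text
time: 12.22
ee_pos: [475.2, 39.0, 51.5]
ee_rot: [-0.034, -0.706, 0.706, 0.04]
wrist_force: [-0.3, -0.4, -1.0]
finger_gap: 0.138
```

```bash
python3 -c "
from g import *
bx();
p=arm.snapshot('top')
for z in (250,400,550): print(z,onz(p,200,189,z).round(),onz(p,240,215,z).round())
s=arm.snapshot('scene'); cv2.imwrite('pics/s9.png',s['color'])"
```

```text
t 12.225 depth 37.3 y -9.1 z 51.5 F box -0.28 -0.44 -0.97 M [-0.05 -0.01 -0.  ] gap 0.138
250 [574.  93. 250.] [510.   9. 250.]
400 [533.  50. 400.] [480. -18. 400.]
550 [491.   6. 550.] [451. -46. 550.]
```

View pics/s9.png

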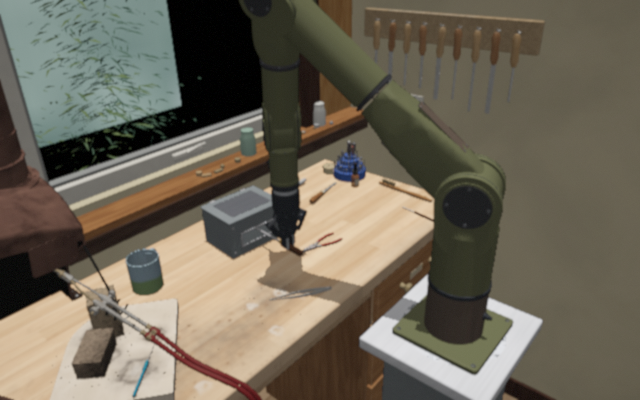

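Emit:
apply_moves([
  {"x":0,"y":0,"z":-0.008,"rx":0,"ry":0,"rz":0,"grip":0},
  {"x":-0.02,"y":0,"z":-0.008,"rx":0,"ry":0,"rz":0,"grip":0},
  {"x":-0.05,"y":0,"z":-0.008,"rx":0,"ry":0,"rz":0,"grip":0},
  {"x":-0.07,"y":0,"z":-0.008,"rx":0,"ry":0,"rz":0,"grip":0},
  {"x":-0.09,"y":0,"z":-0.008,"rx":0,"ry":0,"rz":0,"grip":0},
  {"x":-0.09,"y":0,"z":-0.008,"rx":0,"ry":0,"rz":0,"grip":0},
])

```text
time: 13.08
ee_pos: [498.4, 39.6, 51.2]
ee_rot: [-0.034, -0.706, 0.706, 0.039]
wrist_force: [-0.1, -0.2, -0.8]
finger_gap: 0.136
```

```bash
python3 -c "
from g import *
bx()"
```

```text
t 13.075 depth 60.2 y -6.1 z 51.2 F box -0.1 -0.19 -0.82 M [ 0.02  0.02 -0.  ] gap 0.136
```

Emit:
apply_moves([
  {"x":-0.02,"y":0,"z":0,"rx":0,"ry":0,"rz":0,"grip":0},
  {"x":-0.04,"y":0,"z":0,"rx":0,"ry":0,"rz":0,"grip":0},
  {"x":-0.06,"y":0,"z":0,"rx":0,"ry":0,"rz":0,"grip":0},
  {"x":-0.06,"y":0,"z":0,"rx":0,"ry":0,"rz":0,"grip":0},
])

```text
time: 13.58
ee_pos: [513.4, 38.1, 51.1]
ee_rot: [-0.034, -0.706, 0.706, 0.039]
wrist_force: [0.4, -0.3, -1.1]
finger_gap: 0.134
```

Emit:
apply_moves([
  {"x":-0.02,"y":0,"z":0,"rx":0,"ry":0,"rz":0,"grip":0},
  {"x":-0.04,"y":0,"z":0,"rx":0,"ry":0,"rz":0,"grip":0},
  {"x":-0.06,"y":0,"z":0,"rx":0,"ry":0,"rz":0,"grip":0},
  {"x":-0.076,"y":0,"z":0,"rx":0,"ry":0,"rz":0,"grip":0},
  {"x":-0.076,"y":0,"z":0,"rx":0,"ry":0,"rz":0,"grip":0},
])

```text
time: 14.2
ee_pos: [532.1, 36.1, 51.0]
ee_rot: [-0.034, -0.706, 0.706, 0.039]
wrist_force: [0.6, 0.3, -1.8]
finger_gap: 0.134
```

```bash
python3 -c "
from g import *
bx()"
```

```text
t 14.2 depth 94.1 y -6.2 z 51.0 F box 0.57 0.36 -1.79 M [ 0.    0.03 -0.04] gap 0.134
```

Through between the pins. Now left to y ≈ +9, behind the left pin.

Emit:
apply_moves([
  {"x":0,"y":0,"z":-0.015,"rx":0,"ry":0,"rz":0,"grip":0},
  {"x":0,"y":0,"z":-0.03,"rx":0,"ry":0,"rz":0,"grip":0},
  {"x":0,"y":0,"z":-0.045,"rx":0,"ry":0,"rz":0,"grip":0},
  {"x":0,"y":0,"z":-0.06,"rx":0,"ry":0,"rz":0,"grip":0},
  {"x":0,"y":0,"z":-0.06,"rx":0,"ry":0,"rz":0,"grip":0},
])

```text
time: 14.82
ee_pos: [533.2, 51.7, 50.9]
ee_rot: [0.034, 0.706, -0.706, -0.039]
wrist_force: [-0.4, -0.4, -1.4]
finger_gap: 0.136
```

```bash
python3 -c "
from g import *
bx()"
```

```text
t 14.825 depth 93.7 y 9.4 z 50.9 F box -0.32 -0.48 -1.42 M [ 0.03  0.01 -0.04] gap 0.136
```

Now pull gently in small steps.

Emit:
apply_moves([
  {"x":0.01,"y":0,"z":0,"rx":0,"ry":0,"rz":0,"grip":0},
  {"x":0.02,"y":0,"z":0,"rx":0,"ry":0,"rz":0,"grip":0},
  {"x":0.03,"y":0,"z":0,"rx":0,"ry":0,"rz":0,"grip":0},
  {"x":0.03,"y":0,"z":0,"rx":0,"ry":0,"rz":0,"grip":0},
])

```text
time: 15.32
ee_pos: [525.4, 51.8, 51.1]
ee_rot: [-0.034, -0.706, 0.706, 0.04]
wrist_force: [0.8, -0.5, -0.5]
finger_gap: 0.138
```

Emit:
apply_moves([
  {"x":0.01,"y":0,"z":0,"rx":0,"ry":0,"rz":0,"grip":0},
  {"x":0.016,"y":0,"z":0,"rx":0,"ry":0,"rz":0,"grip":0},
  {"x":0.016,"y":0,"z":0,"rx":0,"ry":0,"rz":0,"grip":0},
])

```text
time: 15.7
ee_pos: [521.7, 52.3, 51.1]
ee_rot: [-0.034, -0.706, 0.706, 0.039]
wrist_force: [-0.9, -0.1, -1.7]
finger_gap: 0.137
```

```bash
python3 -c "
from g import *
bx()"
```

```text
t 15.7 depth 82.2 y 8.8 z 51.1 F box -0.88 -0.16 -1.73 M [-0.03  0.04 -0.04] gap 0.137
```

Emit:
apply_moves([
  {"x":0.01,"y":0,"z":0,"rx":0,"ry":0,"rz":0,"grip":0},
  {"x":0.016,"y":0,"z":0,"rx":0,"ry":0,"rz":0,"grip":0},
  {"x":0.016,"y":0,"z":0,"rx":0,"ry":0,"rz":0,"grip":0},
])

```text
time: 16.08
ee_pos: [520.5, 52.4, 51.6]
ee_rot: [-0.036, -0.706, 0.706, 0.037]
wrist_force: [5.2, -0.4, -2.7]
finger_gap: 0.139
```

Emit:
apply_moves([
  {"x":0.01,"y":0,"z":0,"rx":0,"ry":0,"rz":0,"grip":0},
  {"x":0.016,"y":0,"z":0,"rx":0,"ry":0,"rz":0,"grip":0},
  {"x":0.016,"y":0,"z":0,"rx":0,"ry":0,"rz":0,"grip":0},
])

```text
time: 16.45
ee_pos: [516.6, 52.8, 51.6]
ee_rot: [-0.036, -0.706, 0.706, 0.037]
wrist_force: [4.8, 0.1, -2.3]
finger_gap: 0.138
```

```bash
python3 -c "
from g import *
bx()"
```

```text
t 16.45 depth 77.0 y 8.8 z 51.6 F box 4.81 0.58 -2.34 M [ 0.02 -0.98 -0.03] gap 0.138
```

It gives at a steady 5 N: the left pin is the bolt. Draw on.

Emit:
apply_moves([
  {"x":0.012,"y":0,"z":0,"rx":0,"ry":0,"rz":0,"grip":0},
  {"x":0.024,"y":0,"z":0,"rx":0,"ry":0,"rz":0,"grip":0},
  {"x":0.036,"y":0,"z":0,"rx":0,"ry":0,"rz":0,"grip":0},
  {"x":0.048,"y":0,"z":0,"rx":0,"ry":0,"rz":0,"grip":0},
  {"x":0.048,"y":0,"z":0,"rx":0,"ry":0,"rz":0,"grip":0},
])

```text
time: 17.08
ee_pos: [504.4, 54.1, 51.7]
ee_rot: [-0.036, -0.706, 0.706, 0.038]
wrist_force: [5.6, 0.3, -2.5]
finger_gap: 0.136
```

```bash
python3 -c "
from g import *
bx()
s=arm.snapshot('scene'); crop(s,'s10.png',190,130,140,130,5)"
```

```text
t 17.075 depth 64.8 y 8.8 z 51.7 F box 5.59 0.91 -2.5 M [ 0.01 -0.98  0.03] gap 0.136
```

View pics/s10.png

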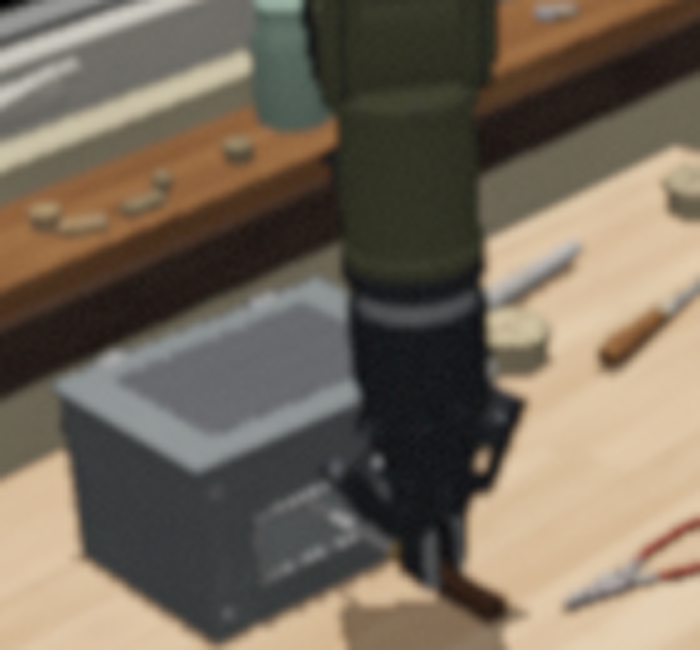

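Drawn 16 mm, lid still shut. Continue.

Emit:
apply_moves([
  {"x":0.012,"y":0,"z":0,"rx":0,"ry":0,"rz":0,"grip":0},
  {"x":0.024,"y":0,"z":0,"rx":0,"ry":0,"rz":0,"grip":0},
  {"x":0.036,"y":0,"z":0,"rx":0,"ry":0,"rz":0,"grip":0},
  {"x":0.036,"y":0,"z":0,"rx":0,"ry":0,"rz":0,"grip":0},
])

```text
time: 17.62
ee_pos: [493.1, 55.3, 51.4]
ee_rot: [0.034, 0.706, -0.706, -0.039]
wrist_force: [2.3, -0.1, -1.6]
finger_gap: 0.134
```

```bash
python3 -c "
from g import *
bx()
s=arm.snapshot('scene'); crop(s,'s11.png',190,130,140,130,5)"
```

```text
t 17.625 depth 53.4 y 8.9 z 51.4 F box 2.29 0.17 -1.64 M [ 0.05 -0.4   0.02] gap 0.134
```

View pics/s11.png

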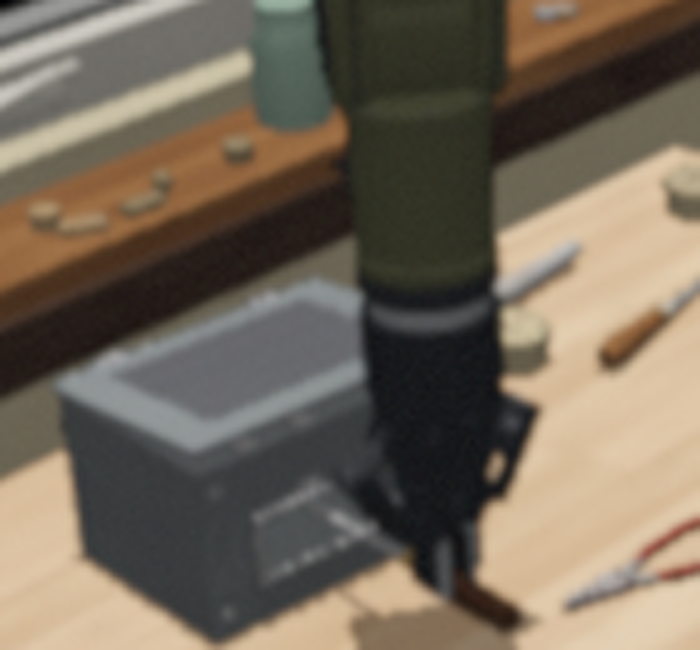

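The lid's front edge has just lifted. Ease forward slightly (unload) and wait.

Emit:
apply_moves([
  {"x":-0.016,"y":0,"z":0,"rx":0,"ry":0,"rz":0,"grip":0},
  {"x":-0.03,"y":0,"z":0,"rx":0,"ry":0,"rz":0,"grip":0},
  {"x":-0.03,"y":0,"z":0,"rx":0,"ry":0,"rz":0,"grip":0},
])

```text
time: 18.05
ee_pos: [500.4, 54.5, 51.1]
ee_rot: [-0.034, -0.706, 0.706, 0.039]
wrist_force: [0.1, -0.1, -0.4]
finger_gap: 0.137
```

```bash
python3 -c "
from g import *
bx()
s=arm.snapshot('scene'); crop(s,'s12.png',190,130,140,130,5)"
```

```text
t 18.05 depth 60.7 y 8.8 z 51.1 F box 0.1 -0.05 -0.37 M [-0.02  0.   -0.02] gap 0.137
```

View pics/s12.png

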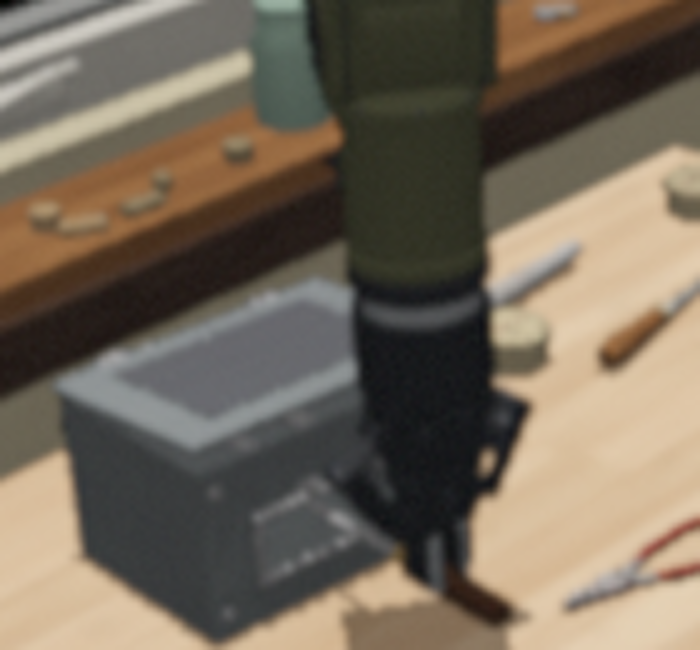

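Emit:
apply_moves([
  {"x":0,"y":0,"z":0,"rx":0,"ry":0,"rz":0,"grip":0},
  {"x":0,"y":0,"z":0,"rx":0,"ry":0,"rz":0,"grip":0},
  {"x":0,"y":0,"z":0,"rx":0,"ry":0,"rz":0,"grip":0},
  {"x":0,"y":0,"z":0,"rx":0,"ry":0,"rz":0,"grip":0},
  {"x":0,"y":0,"z":0,"rx":0,"ry":0,"rz":0,"grip":0},
])

```text
time: 18.73
ee_pos: [500.4, 54.5, 51.2]
ee_rot: [-0.034, -0.706, 0.706, 0.039]
wrist_force: [0.7, 0.8, -2.2]
finger_gap: 0.137
```

```bash
python3 -c "
from g import *
bx()
s=arm.snapshot('scene'); crop(s,'s13.png',190,130,140,130,5)
s=arm.snapshot('top'); crop(s,'t13.png',180,110,130,130,5)"
```

```text
t 18.725 depth 60.7 y 8.8 z 51.2 F box 0.57 0.84 -2.2 M [-0.04 -0.04  0.03] gap 0.137
```

View pics/s13.png

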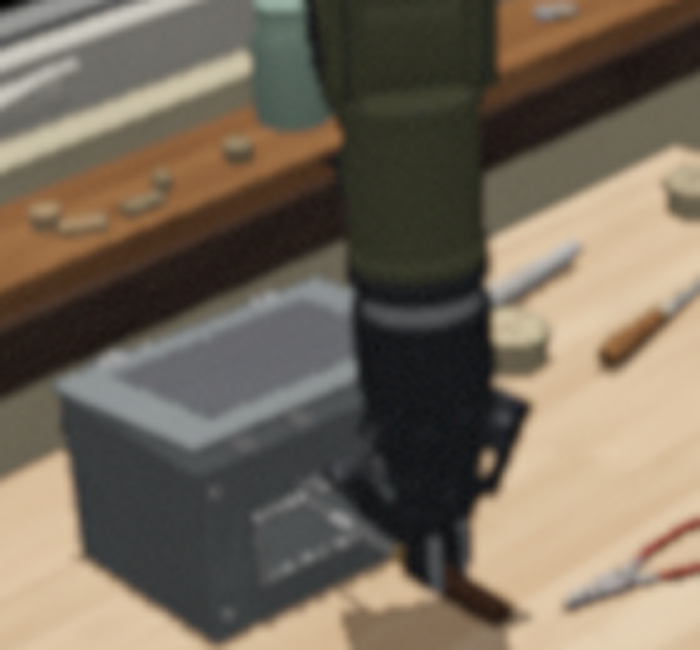

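View pics/t13.png

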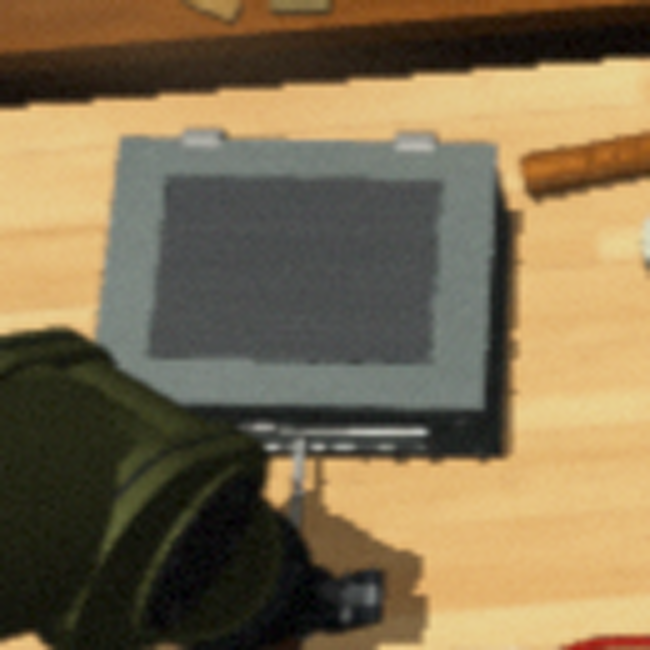

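The lid is only ajar (front edge a few mm up) and holds there; the bolt has been drawn about 27 mm. Draw further.

Emit:
apply_moves([
  {"x":0.015,"y":0,"z":0,"rx":0,"ry":0,"rz":0,"grip":0},
  {"x":0.03,"y":0,"z":0,"rx":0,"ry":0,"rz":0,"grip":0},
  {"x":0.04,"y":0,"z":0,"rx":0,"ry":0,"rz":0,"grip":0},
  {"x":0.05,"y":0,"z":0,"rx":0,"ry":0,"rz":0,"grip":0},
  {"x":0.05,"y":0,"z":0,"rx":0,"ry":0,"rz":0,"grip":0},
])

```text
time: 19.45
ee_pos: [488.6, 55.8, 51.5]
ee_rot: [-0.034, -0.706, 0.706, 0.039]
wrist_force: [3.1, 0.6, -1.4]
finger_gap: 0.134
```

```bash
python3 -c "
from g import *
bx()
s=arm.snapshot('scene'); crop(s,'s14.png',190,130,140,130,5)"
```

```text
t 19.45 depth 48.9 y 8.9 z 51.5 F box 3.05 0.9 -1.37 M [ 0.   -0.73 -0.05] gap 0.134
```

View pics/s14.png

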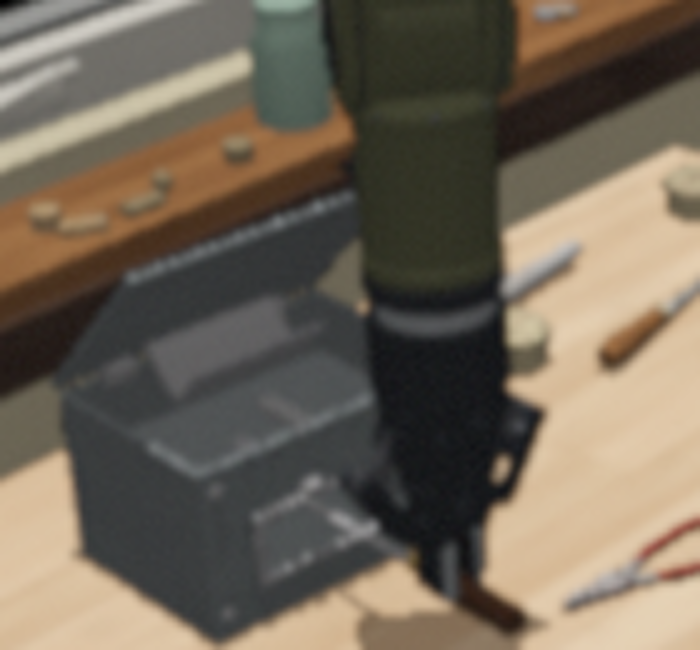

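The lid is fully up. Unhook: in a little, right, then out.

Emit:
apply_moves([
  {"x":-0.02,"y":0,"z":0,"rx":0,"ry":0,"rz":0,"grip":0},
  {"x":-0.034,"y":0,"z":0,"rx":0,"ry":0,"rz":0,"grip":0},
  {"x":-0.034,"y":0,"z":0.02,"rx":0,"ry":0,"rz":0,"grip":0},
  {"x":-0.034,"y":0,"z":0.04,"rx":0,"ry":0,"rz":0,"grip":0},
  {"x":-0.034,"y":0,"z":0.062,"rx":0,"ry":0,"rz":0,"grip":0},
  {"x":-0.034,"y":0,"z":0.062,"rx":0,"ry":0,"rz":0,"grip":0},
])

```text
time: 20.25
ee_pos: [494.6, 38.6, 51.3]
ee_rot: [-0.034, -0.706, 0.706, 0.04]
wrist_force: [-0.2, 0.3, -0.9]
finger_gap: 0.136
```

```bash
python3 -c "
from g import *
bx();st()"
```

```text
t 20.25 depth 56.6 y -7.6 z 51.3 F box -0.24 0.28 -0.87 M [0.01 0.04 0.02] gap 0.136
t 20.25 pos [494.6  38.6  51.3] zyaw -96.02 F [-0.21  0.3  -0.87] gap 0.136 j [-0.34  0.87  0.29  2.09 -0.83  0.31 -1.02]
```

Emit:
apply_moves([
  {"x":0.03,"y":0,"z":0,"rx":0,"ry":0,"rz":0,"grip":0},
  {"x":0.07,"y":0,"z":0,"rx":0,"ry":0,"rz":0,"grip":0},
  {"x":0.12,"y":0,"z":0,"rx":0,"ry":0,"rz":0,"grip":0},
  {"x":0.18,"y":0,"z":0,"rx":0,"ry":0,"rz":0,"grip":0},
  {"x":0.24,"y":0,"z":0,"rx":0,"ry":0,"rz":0,"grip":0},
  {"x":0.275,"y":0,"z":0,"rx":0,"ry":0,"rz":0,"grip":0},
  {"x":0.275,"y":0,"z":0,"rx":0,"ry":0,"rz":0,"grip":0},
])

```text
time: 21.12
ee_pos: [425.7, 46.7, 51.9]
ee_rot: [0.034, 0.706, -0.706, -0.04]
wrist_force: [0.5, -0.4, -1.6]
finger_gap: 0.135
```

```bash
python3 -c "
from g import *
bx();st()
s=arm.snapshot('scene'); crop(s,'s15.png',190,130,150,130,5)
s=arm.snapshot('top'); crop(s,'t15.png',180,110,160,150,5)"
```

```text
t 21.125 depth -12.8 y -6.5 z 51.9 F box 0.5 -0.36 -1.57 M [-0.04 -0.05  0.04] gap 0.135
t 21.125 pos [425.7  46.7  51.9] zyaw -95.93 F [ 0.46 -0.41 -1.57] gap 0.135 j [-0.26  0.83  0.08  2.28 -0.91  0.08 -0.97]
```

View pics/s15.png

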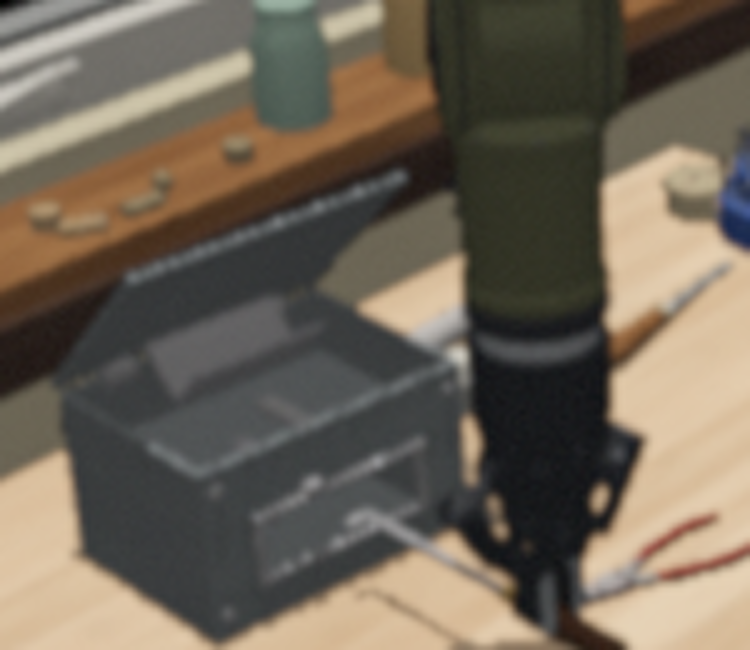

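View pics/t15.png

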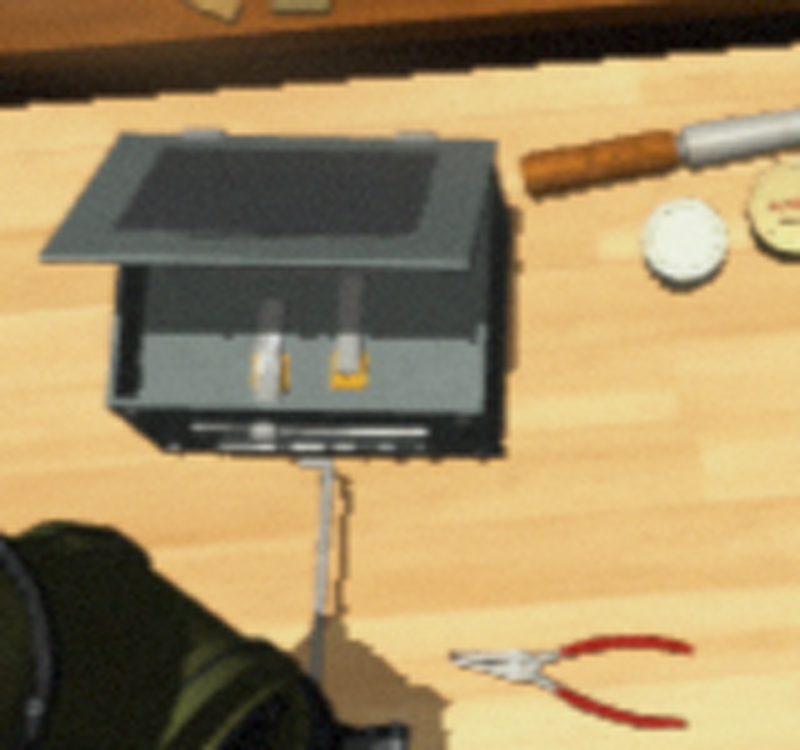

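Lid open at the correct spring angle, hook clear of the slot (toe at ~(245,202) in the top picture). Carry the hook back to its old spot.

```bash
python3 -c "
from g import *
delta((468.5,-327.6,106),-109.06)"
```

```text
[-0.318 -0.218  1.472] [-0.0004  0.0729  0.0021]
```

Emit:
apply_moves([
  {"x":0,"y":-0.08,"z":0.06,"rx":0,"ry":0,"rz":0,"grip":0},
  {"x":0,"y":-0.2,"z":0.2,"rx":0,"ry":0,"rz":0,"grip":0},
  {"x":0,"y":-0.22,"z":0.4,"rx":0,"ry":0,"rz":0,"grip":0},
  {"x":0,"y":-0.22,"z":0.6,"rx":0,"ry":0,"rz":0,"grip":0},
  {"x":-0.1,"y":-0.22,"z":0.8,"rx":0,"ry":0.03,"rz":0,"grip":0},
  {"x":-0.2,"y":-0.22,"z":0.95,"rx":0,"ry":0.073,"rz":0,"grip":0},
  {"x":-0.25,"y":-0.22,"z":1,"rx":0,"ry":0.073,"rz":0,"grip":0},
  {"x":-0.25,"y":-0.22,"z":1,"rx":0,"ry":0.073,"rz":0,"grip":0},
])

```text
time: 22.22
ee_pos: [464.2, -209.9, 106.4]
ee_rot: [-0.115, -0.696, 0.698, 0.119]
wrist_force: [-1.2, -0.2, -1.4]
finger_gap: 0.134
```

```bash
python3 -c "
from g import *
st();delta((468.5,-327.6,40),-109.06)"
```

```text
t 22.225 pos [ 464.2 -209.9  106.4] zyaw -109.11 F [-1.19 -0.18 -1.38] gap 0.134 j [ 0.08  0.8   0.42  2.03 -0.7   0.46 -0.87]
[-0.172  0.266  0.438] [-0.0011 -0.0003  0.0017]
```

Emit:
apply_moves([
  {"x":-0.04,"y":0.0,"z":0.1,"rx":0,"ry":0,"rz":0.002,"grip":0},
  {"x":-0.1,"y":0.0,"z":0.28,"rx":0,"ry":0,"rz":0.002,"grip":0},
  {"x":-0.16,"y":0.1,"z":0.4,"rx":0,"ry":0,"rz":0.002,"grip":0},
  {"x":-0.172,"y":0.2,"z":0.438,"rx":0,"ry":0,"rz":0.002,"grip":0},
  {"x":-0.172,"y":0.3,"z":0.438,"rx":0,"ry":0,"rz":0.002,"grip":0},
  {"x":-0.172,"y":0.34,"z":0.438,"rx":0,"ry":0,"rz":0.002,"grip":0},
  {"x":-0.172,"y":0.34,"z":0.438,"rx":0,"ry":0,"rz":0.002,"grip":0},
])

```text
time: 23.1
ee_pos: [467.1, -324.8, 21.1]
ee_rot: [-0.116, -0.697, 0.698, 0.118]
wrist_force: [0.4, -0.2, -0.3]
finger_gap: 0.137
```

```bash
python3 -c "
from g import *
st();delta((468.5,-327.6,5),-109.06)
s=arm.snapshot('scene'); crop(s,'s16.png',310,140,130,110,6)"
```

```text
t 23.1 pos [ 467.1 -324.8   21.1] zyaw -109.02 F [ 0.37 -0.22 -0.32] gap 0.137 j [ 0.34  0.97  0.32  1.88 -0.71  0.41 -0.71]
[-0.009  0.064  0.009] [-0.0004  0.0002  0.0008]
```

View pics/s16.png

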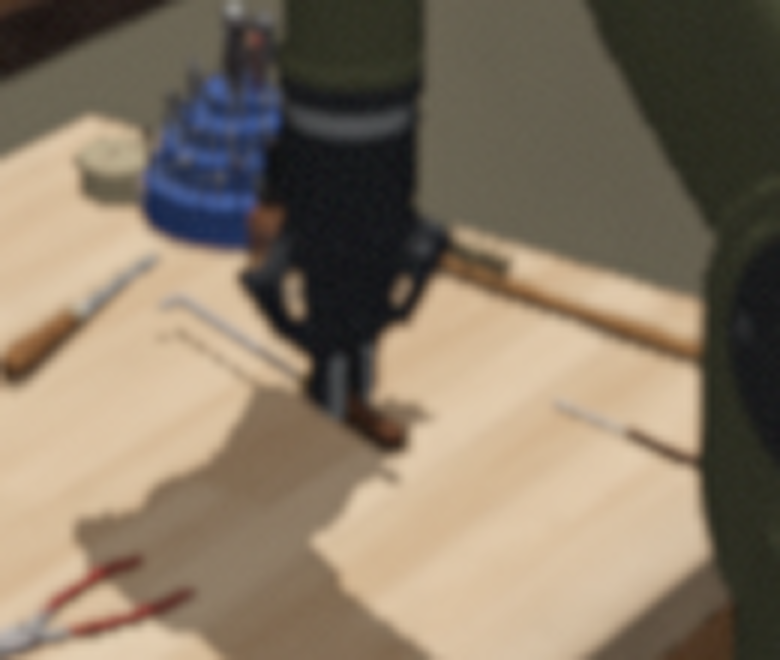

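Hook hangs level about 16 mm over its old place. Lower it softly.

Emit:
apply_moves([
  {"x":0,"y":0.02,"z":0.0,"rx":0,"ry":0,"rz":0,"grip":0},
  {"x":0,"y":0.04,"z":0.0,"rx":0,"ry":0,"rz":0,"grip":0},
  {"x":0,"y":0.056,"z":0.0,"rx":0,"ry":0,"rz":0,"grip":0},
  {"x":0,"y":0.062,"z":0.0,"rx":0,"ry":0,"rz":0,"grip":0},
  {"x":0,"y":0.062,"z":0.0,"rx":0,"ry":0,"rz":0,"grip":0},
])

```text
time: 23.78
ee_pos: [467.3, -326.1, 5.8]
ee_rot: [-0.117, -0.697, 0.698, 0.118]
wrist_force: [-0.3, 0.2, -0.9]
finger_gap: 0.135
```

```bash
python3 -c "
from g import *
st();s=arm.snapshot('scene'); crop(s,'s17.png',310,140,130,110,6)"
```

```text
t 23.775 pos [ 467.3 -326.1    5.8] zyaw -109.08 F [-0.35  0.19 -0.89] gap 0.135 j [ 0.36  1.    0.3   1.88 -0.72  0.38 -0.7 ]
```

View pics/s17.png

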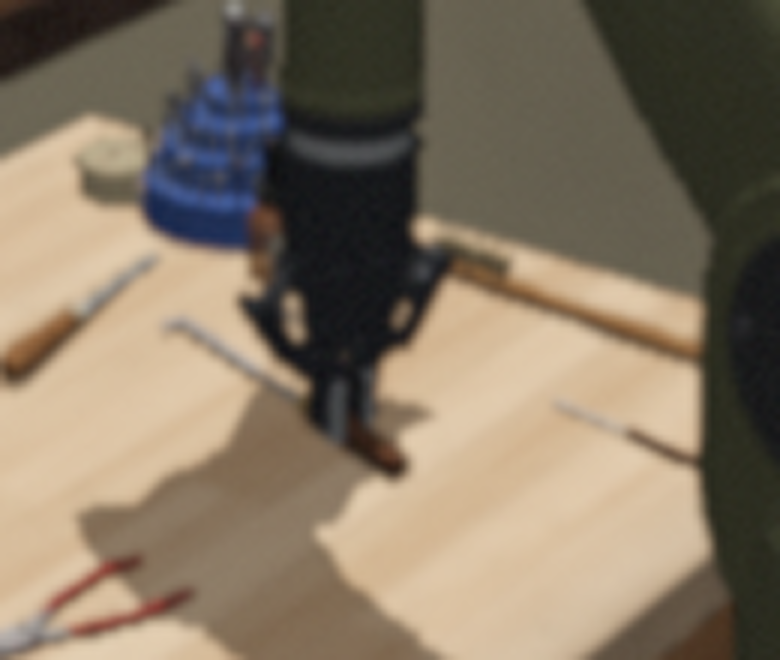

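Emit:
apply_moves([
  {"x":0,"y":0.005,"z":0.0,"rx":0,"ry":0,"rz":0,"grip":0},
  {"x":0,"y":0.005,"z":0.0,"rx":0,"ry":0,"rz":0,"grip":0},
  {"x":0,"y":0.005,"z":0.0,"rx":0,"ry":0,"rz":0,"grip":0.2},
  {"x":0,"y":0.005,"z":0.0,"rx":0,"ry":0,"rz":0,"grip":0.3},
  {"x":0,"y":0.005,"z":0.0,"rx":0,"ry":0,"rz":0,"grip":0.5},
  {"x":0,"y":0.005,"z":0.0,"rx":0,"ry":0,"rz":0,"grip":0.5},
])

```text
time: 24.58
ee_pos: [467.4, -326.1, 4.6]
ee_rot: [-0.117, -0.697, 0.698, 0.118]
wrist_force: [0.6, -0.0, 0.5]
finger_gap: 0.496
```

Emit:
apply_moves([
  {"x":0,"y":-0.05,"z":0.0,"rx":0,"ry":0,"rz":0,"grip":0.5},
  {"x":0,"y":-0.2,"z":0.0,"rx":0,"ry":0,"rz":0,"grip":0.5},
  {"x":0,"y":-0.4,"z":0.0,"rx":0,"ry":0,"rz":0,"grip":0.5},
  {"x":0.1,"y":-0.6,"z":0.2,"rx":0,"ry":0,"rz":0,"grip":0.5},
  {"x":0.2,"y":-0.7,"z":0.4,"rx":0,"ry":0,"rz":0,"grip":0.5},
  {"x":0.3,"y":-0.7,"z":0.5,"rx":0,"ry":0,"rz":0,"grip":0.5},
  {"x":0.3,"y":-0.7,"z":0.5,"rx":0,"ry":0,"rz":0,"grip":0.5},
])

```text
time: 25.45
ee_pos: [351.6, -422.5, 182.1]
ee_rot: [-0.12, -0.695, 0.699, 0.121]
wrist_force: [0.8, 0.7, -0.4]
finger_gap: 0.499
```

```bash
python3 -c "
from g import *
st();s=arm.snapshot('scene'); crop(s,'s18.png',190,120,250,180,3)
p=arm.snapshot('top'); cv2.imwrite('pics/t18.png',p['color'])"
```

```text
t 25.45 pos [ 351.6 -422.5  182.1] zyaw -109.55 F [ 0.79  0.66 -0.44] gap 0.499 j [ 0.5   0.71  0.51  1.87 -0.52  0.69 -0.61]
```

View pics/s18.png

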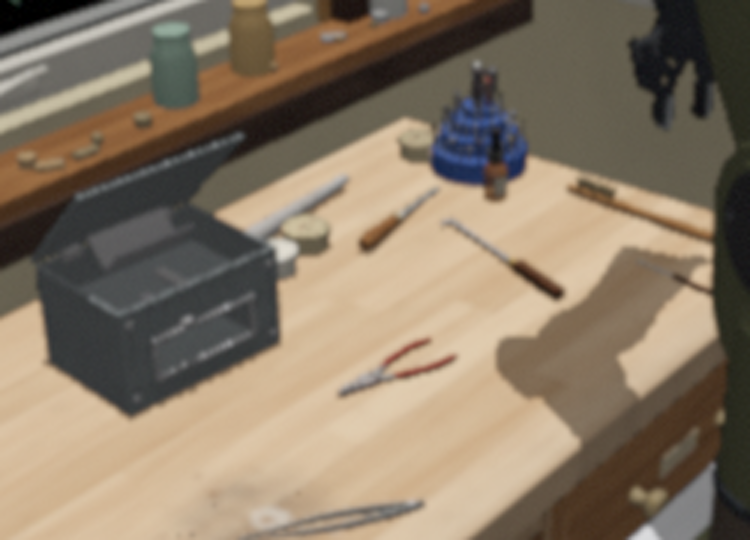

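View pics/t18.png

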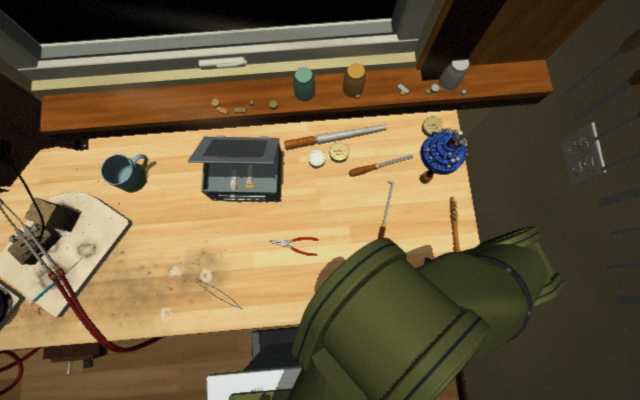

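The lid is open (lid edge at top-picture (233,160)), the hook lies flat at its old place (toe at (391,183)), and pliers, jar, tin, tweezers, bottle and cutter look unmoved. The arm is clear.

```bash
python3 -c "
from station import arm
print(arm.sign_off())"
```

```text
the job is handed in; nothing more can be done
None
```

The box is open, and the hook is back flat on the bench about where it started. I handed the job in at about 25.5 s of the 61 s allowed.

- **Finding the bolt:** I tried the right pin first. It took about 8 N without moving, so it is the stub. The left pin moved at a steady 5 N or so, so it is the bolt.
- **Opening the lid:** After about 27 mm of draw the lid was only slightly ajar and stayed there. Drawing the bolt to about 32 mm made it spring fully open.
- **Last checks:** The final pictures show the lid up, the hook lying flat, and the other things apparently where they were. I judged that by eye. The arm covered part of the last top view, hiding the cutter and most of the hook's handle, and only part of the cutter shows in the side view.
- **Arm and forces:** The gripper was open and clear of everything when I handed in. The largest wrist force I read at the end of a move was about 8.7 N in total, during the test pull on the stub. I did not have readings from within moves.

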